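Feed dark lenses through the gate of a sorting tray

TASK

Sweep the three dark lenses across the grey sorting floor with your fingertips and push them through the narrow gate, one at a time, so that each drops into the collecting slot behind it; let one drop before you send the next, in any order. Never pick up or lift a lens. The amber lens must stay flat on the sorting floor (it may be nudged aside), and the bottle, the orange bin and the brush must stay where they are.

Things in the scene. Friction and masses are not known exactly. Their poses are not given: they have to be found in the camera images.
- sorting_tray: Fixed black tray, 222 x 289 mm. Origin: on the table, under the tray; +y points from the sorting floor through the gate to the slot, z up. In its frame: light grey sorting floor 44 mm above the table, x -103 to 103, y -123 (rear rim) to 100 mm (drop edge). Rims 8 mm thick, 16 mm above that floor. Funnel walls, 8 mm thick: centre lines (x +-106, y -2) to (x +-26, y 94) mm.
- gate (a point): Middle of the gate, on the sorting floor at the drop edge: tray frame (0, 100, 44) mm. The gate is a gap 46 mm wide between two cheeks with yellow marks, 16 mm high, 8 mm thick along the passage (y 96 to 104 mm). A lens tips into the slot once its centre is a few mm beyond this edge.
- slot (a point): Middle of the collecting slot's white floor, tray frame (0, 125, 4) mm, 40 mm below the sorting floor. The open-topped slot is inside x -54 to 54, y 100 to 150 mm (tray frame); its far wall, 8 mm thick, rises 16 mm above the sorting floor.
- lens_a: dark blue-black round lens blank lying flat on the grey sorting floor: 30 mm diameter, 10 mm thick, 18 g nominal. Its origin is the centre of the disc, 5 mm above the floor. It slides when pushed. One of three alike.
- lens_b: dark blue-black round lens blank lying flat on the grey sorting floor: 30 mm diameter, 10 mm thick, 18 g nominal. Its origin is the centre of the disc, 5 mm above the floor. It slides when pushed. One of three alike.
- lens_c: dark blue-black round lens blank lying flat on the grey sorting floor: 30 mm diameter, 10 mm thick, 18 g nominal. Its origin is the centre of the disc, 5 mm above the floor. It slides when pushed. One of three alike.
- amber_lens: Amber (orange-yellow) round lens blank, same size as the dark ones (30 mm diameter, 10 mm thick, origin at its centre), lying among them on the sorting floor. It must stay on the sorting floor.
- bottle: Small white bottle with a grey cap standing on the table beyond the tray, 44 mm diameter, 95 mm high; origin at the centre of its underside. Leave it alone.
- orange_bin: Empty orange open parts bin on the table beyond the tray, 90 x 120 x 50 mm; origin at the centre of its underside. Leave it alone.
- brush: Small hand brush, about 160 mm long, lying on the table on the robot's side of the tray; origin at the middle of its underside, x along its length. Leave it alone.
Mind the look-alikes: they are no part of the job. Leave any brown or pink look-alike of the lens_b alone.

How it is judged:
By the outcome, as a careful person would: the job done as asked, in the order asked, and still so for the second after the job is handed in, with the robot touching nothing.
It also fails if it takes over 72 s, if anything falls off the work surface, if the arm or the gripper's body presses on something with over 40 N, if the wrist force passes 120 N, or if a joint passes its speed limit or range.

ROBOT

A 6-joint arm with a two-finger parallel gripper is mounted at the origin on the work surface. World frame = base frame: x ahead of the robot, y to its left, z up, the work surface at z = 0. Lengths are in m, angles in rad, forces in N, time in s.
With the tool pointing down it reaches from about 0.3 to 0.775 m from the base axis. Payload 14.6 kg.
Tool frame: the origin (TCP) lies at the very end of the fingers, on their centre line; the grasp point (between the pads) lies 19 mm behind it; z points along the fingers, y is the direction in which the jaws open and shut (so a half turn about z gives the same grasp; the last joint's range is limited). The gripper opens to 94 mm and grips with 3 to 60 N. Pads are 16 mm wide; open, the fingers measure 119 mm over their backs; the gripper's body (75 mm by 177 mm) begins 78 mm behind the grasp point.
Start: joints at [-1.252, 0.3, 1.521, -0, 1.321, -0.067], TCP at [0.207, -0.51, 0.183] pointing down, gripper open.
Joint ranges: [-3.03, 3.03], [-0.79, 2.21], [0.23, 2.52], [-1.04, 4.18], [0, 3.07], [-2.55, 2.55]. Speed limits (rad/s): [2.22, 2.22, 2.57, 3.14, 3.14, 3.14].

INTERFACE

Orientations are given as a rotation vector (axis times angle).
In Python, from plant import sense, snapshot, finish_job gives the robot as it stands.
- The arm moves only by the tool arm_command, never from a script. Its argument "increments" is a list of rows, each an object with "fingers": the finger opening in mm, from 0 to 94; "travel": the shift along the world's x, y, z in mm, a list of three; "rot": the turn, a rotation vector about the world's x, y, z in degrees, a list of three. In form: [{"fingers": fingers, "travel": [tx, ty, tz], "rot": [ax, ay, az]}, ...]. A call has 1 to 5 rows; each row shifts and turns the commanded pose from where the row before left it; what a row does not reach is not made up. A row lasts 1/8 s, in which the tool goes at most 62.5 mm and 10.7 degrees, less where a joint would pass 70% of its speed; a pose out of reach is approached as far as the arm can. A call is refused whole if a number of a shift passes 62.5 or a number of a turn 10.7, either way. A call with a gripper value outside its range is refused whole. The fingers move at their own pace and stop on an object; "newtons" is the grip in N (left out, the last holds). Time passes only in rows, so rows that do not move let the fingers close. It gives the time, the measured TCP pose, the force and the opening at its end, in the units of the state.
- sense(): the state, without advancing time (a new reading comes with each control period).
- snapshot(name): name is "side" or "top"; returns a dict with "img" (400x640x3 uint8, red, green, blue), "camera_matrix" (3x3 intrinsics, pixels), "origin" and "attitude" of the camera in the world. Camera axes: x right, y up, looking along -z (the intrinsics and any distortion apply to the point x, -y, -z); pixel columns grow to the right and rows downward; lengths in m; the calibration is good to about 2 mm. A picture is of the moment at which its call begins. There is no depth.
- finish_job(): hands the job in, once; it reports no verdict.
The state is a dict: "t": time; "joints": joint angles; "qd": joint speeds; "tau": joint torques, N m; "ee_pos": TCP position; "eef_rot": TCP orientation; "force": force on the tool from outside, world axes, zero at the start; "torque": the same for the moment, N m; "opening": finger opening in m.
Only numpy, scipy, OpenCV 4.12 (cv2) and the standard library are available. Lean on these libraries where they do the work, as an engineer would, in place of code of your own. Each camera call takes 0.05 s, during which the arm holds its last target.

## Working session

There is one attempt and no reset: what is moved stays moved. The work goes in short steps, Python scripts to look and compute and a tool call to move; the robot and the scene stay as the last step left them, time stands still between calls to the robot, and variables do not carry over. Pictures are saved under pics/ and viewed, and the job is handed in when it is done.

Besides the shell and the picture viewer there is one more tool, called after ">>>" as name([rows], argument=value, ...), one row to a line, values as JSON. arm_command: Moves the arm, as the interface text tells. Its arguments: {"type":"object","properties":{"increments":{"type":"array"},"newtons":{"type":"number"}},"required":["increments"]}

```bash
mkdir -p pics; ls; cat > h.py <<'E'
import numpy as np, cv2
from plant import sense, snapshot, finish_job
def snap(n,f):
    s=snapshot(n); cv2.imwrite('pics/'+f,s['img'][:,:,::-1]); return s
E
python3 - <<'E'
from h import *
for n in('top','side'):
    s=snap(n,n+'0.png'); print(n,{k:(v if k!='img' else v.shape) for k,v in s.items()})
print(sense())
E
```

```text
pics
top {'img': (400, 640, 3), 'camera_matrix': array([[449.41373563,   0.        , 320.15347735],
       [  0.        , 449.41373563, 197.13187681],
       [  0.        ,   0.        ,   1.        ]]), 'origin': array([0.50474462, 0.00343131, 0.77852256]), 'attitude': array([ 0.05662052, -0.0782098 , -1.59996685])}
side {'img': (400, 640, 3), 'camera_matrix': array([[486.0661883 ,   0.        , 312.03712784],
       [  0.        , 486.0661883 , 201.55810561],
       [  0.        ,   0.        ,   1.        ]]), 'origin': array([ 0.33305241, -0.55483099,  0.82056075]), 'attitude': array([ 0.65708316, -0.14832997, -0.4403551 ])}
{'t': 0.1, 'joints': array([-1.25160531e+00,  3.00430246e-01,  1.52152424e+00, -3.01298968e-05,
        1.32070360e+00, -6.65949585e-02]), 'qd': array([ 1.08877590e-03, -1.00114263e-03, -1.50468290e-03, -1.23325627e-03,
        1.89970095e-04,  1.70509864e-05]), 'tau': array([ 2.05080265e-03, -5.32644296e+01, -3.53285229e+01,  7.10040238e-02,
        2.35183036e-02, -7.57452221e-05]), 'ee_pos': array([ 0.20686692, -0.50932854,  0.1823328 ]), 'eef_rot': array([-3.08229194e+00, -6.02049855e-01,  2.56204506e-04]), 'force': array([ 0.35125362, -0.36106917, -0.95289758]), 'torque': array([ 0.04020915, -0.02137512, -0.06789751]), 'opening': 0.09403558865373816}
```

View pics/top0.png

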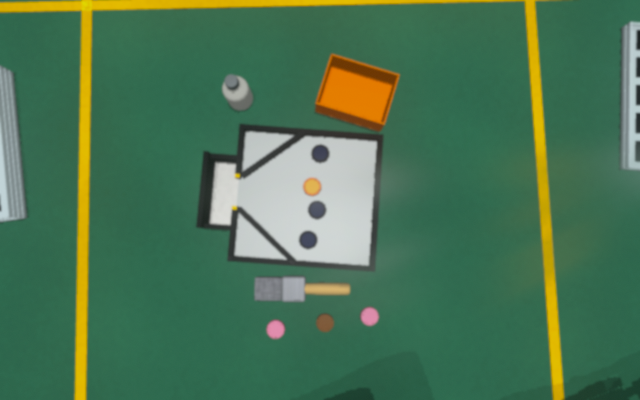

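View pics/side0.png

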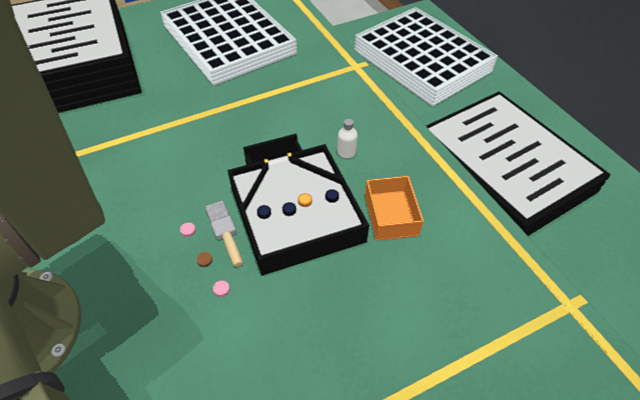

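```bash
cat >> h.py <<'E'
from scipy.spatial.transform import Rotation as Ro
def ray(s,uv,z):
    uv=np.atleast_2d(np.array(uv,float)); K=s['camera_matrix']
    d=np.c_[(uv[:,0]-K[0,2])/K[0,0],-(uv[:,1]-K[1,2])/K[1,1],-np.ones(len(uv))]
    d=Ro.from_rotvec(s['attitude']).apply(d); o=s['origin']
    return (o+d*((z-o[2])/d[:,2])[:,None])[:,:2]
def proj(s,P):
    P=np.atleast_2d(P); K=s['camera_matrix']
    c=Ro.from_rotvec(s['attitude']).inv().apply(P-s['origin'])
    return np.c_[K[0,0]*c[:,0]/-c[:,2]+K[0,2],K[1,1]*-c[:,1]/-c[:,2]+K[1,2]]
def blobs(m,amin,amax):
    n,l,st,c=cv2.connectedComponentsWithStats(m.astype(np.uint8),connectivity=4)
    return [(c[i],st[i,4]) for i in range(1,n) if amin<=st[i,4]<=amax]
def hsv(s): return cv2.cvtColor(s['img'],cv2.COLOR_RGB2HSV)
E
python3 - <<'E'
from h import *
for n in('top','side'):
    s=snapshot(n); im=s['img'].astype(int); h=hsv(s)
    dark=(im.max(2)<95)
    print(n)
    if n=='top':
        for u in [(320,153),(312,187),(317,210),(308,240),(275,153),(238,176),(240,200),(300,260)]: print(u,im[u[1],u[0]])
    blueish=(im[:,:,2]>im[:,:,1]+8)&(im[:,:,2]>im[:,:,0]+8)&(im.max(2)<120)
    for c,a in blobs(blueish,60,500): print('dark',c,a,ray(s,c,.0535 if n=='top' else .052)*1000)
    am=(h[:,:,0]>8)&(h[:,:,0]<28)&(h[:,:,1]>130)&(h[:,:,2]>150)
    for c,a in blobs(am,4,400): print('yel',c,a,ray(s,c,.053)*1000,ray(s,c,.06)*1000)
    if n=='top':
        fl=(im.min(2)>140)&(im.max(2)-im.min(2)<40); fl=cv2.morphologyEx(fl.astype(np.uint8),cv2.MORPH_OPEN,np.ones((3,3)))
        for c,a in blobs(fl,500,40000): print('grey',c,a)
        dk=(im.max(2)<75).astype(np.uint8); dk[:,:190]=0;dk[:,400:]=0;dk[:110]=0;dk[280:]=0
        cs,_=cv2.findContours(dk,cv2.RETR_EXTERNAL,cv2.CHAIN_APPROX_SIMPLE); c=max(cs,key=cv2.contourArea)
        p=cv2.approxPolyDP(c,4,True)[:,0]; 
        for q,w in zip(p,ray(s,p,.06)*1000): print(q,w.round(1))
E
```

```text
top
(320, 153) [64 68 86]
(312, 187) [224 180  83]
(317, 210) [ 80  85 100]
(308, 240) [68 75 94]
(275, 153) [52 55 54]
(238, 176) [203 176  17]
(240, 200) [195 201 199]
(300, 260) [152 157 155]
dark [319.86754967 152.68211921] 151 [[639.56071371  -9.23309271]]
dark [316.75167785 209.5033557 ] 149 [[546.83415503  -1.34574688]]
dark [307.70588235 239.5       ] 170 [[499.06177081  14.62674253]]
yel [237.25  175.125] 16 [[606.60740696 125.98088426]] [[605.62461256 124.79849921]]
yel [311.59701493 186.34825871] 201 [[584.73723066   5.88058222]] [[583.9654445   5.8569511]]
yel [234.16666667 207.91666667] 12 [[553.43140065 131.74426158]] [[552.96165997 130.50627021]]
grey [632.50494234  96.42998353] 1214
grey [  3.08885017 183.42682927] 574
grey [260.54666667 145.72923077] 975
grey [307.24273381 198.57165468] 13900
grey [253.04643164 242.1083405 ] 1163
[204 152] [644.8 177.7]
[197 226] [525.9 189.9]
[230 230] [518.  137.6]
[229 260] [470.7 139.8]
[338 266] [455.8 -32.3]
[295 262] [464.3  35.6]
[240 209] [550.9 121.2]
[233 212] [546.5 132.5]
[229 227] [522.8 139.1]
[210 225] [526.9 169.3]
[
[... 610 characters left out ...]
 130.07134608]]
yel [366. 195.] 5 [[702.63134598 -43.19308055]] [[699.26086022 -47.85911557]]
yel [304.3968254  198.94444444] 126 [[586.01311214   3.07616828]] [[583.70616127  -2.011833  ]]
yel [367. 200.] 5 [[697.92325175 -55.33682331]] [[694.59570286 -59.89210983]]
yel [368.72727273 206.54545455] 11 [[692.62151603 -71.30788982]] [[689.3423179  -75.71752341]]
yel [370.25 213.  ] 4 [[687.18264606 -86.57265705]] [[683.95304934 -90.84307904]]
yel [372.25 221.  ] 4 [[ 680.79165423 -105.15894203]] [[ 677.62034207 -109.25986082]]
yel [373.25 225.  ] 4 [[ 677.65617482 -114.27754449]] [[ 674.51345761 -118.29530346]]
yel [374.4 229.2] 5 [[ 674.57824145 -123.81519306]] [[ 671.46359437 -127.74597059]]
```

```bash
python3 - <<'E'
from h import *
s=snapshot('top'); c=s['img'][110:290,190:400]; cv2.imwrite('pics/crop1.png',cv2.resize(c,None,fx=3,fy=3)[:,:,::-1])
E
```

```text
(no output)
```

View pics/crop1.png

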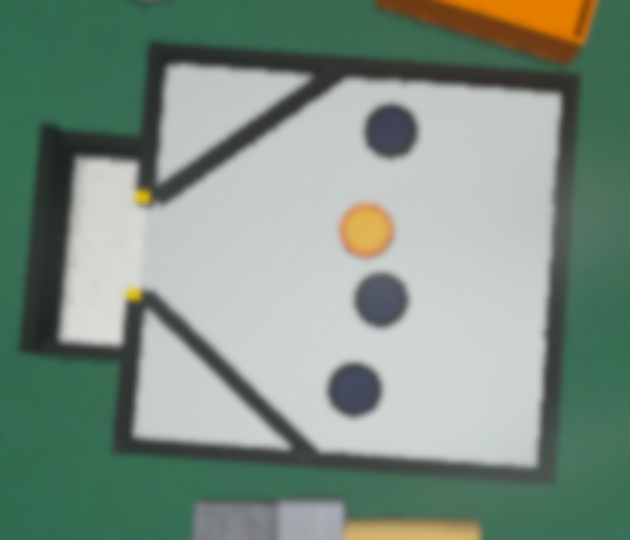

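Candidates: three dark lenses at top px (320,153), (317,210) and (308,240). The amber lens is at (312,187). The look-alikes, pink at (275,330) and (370,316) and brown at (325,323), lie outside the tray. I choose the three dark ones on the grey floor, and the crop confirms them.

The tray yaw comes out at about -6.1° and its origin at about (569.6, 28.1) mm. I'll go above the rear of the middle lens first.

>>> arm_command([
  {"fingers":14,"travel":[34,48,0],"rot":[0,0,6.2]},
  {"fingers":14,"travel":[34,48,0],"rot":[0,0,6.2]},
  {"fingers":14,"travel":[34,48,0],"rot":[0,0,6.2]},
  {"fingers":14,"travel":[34,48,0],"rot":[0,0,6.2]},
  {"fingers":14,"travel":[34,48,0],"rot":[0,0,6.2]},
])

```text
t: 0.88
ee_pos: [0.3778, -0.2679, 0.183]
eef_rot: [2.808, 1.409, 0.0]
force: [1.8, -0.5, -0.4]
opening: 0.0473
```

>>> arm_command([
  {"fingers":14,"travel":[34,48,0],"rot":[0,0,6.2]},
  {"fingers":14,"travel":[34,48,0],"rot":[0,0,6.2]},
  {"fingers":14,"travel":[34,48,0],"rot":[0,0,6.2]},
  {"fingers":14,"travel":[33,46,0],"rot":[0,0,6.2]},
  {"fingers":14,"travel":[32,46,0],"rot":[0,0,6.2]},
])

```text
t: 1.5
ee_pos: [0.5448, -0.0318, 0.1829]
eef_rot: [2.329, 2.109, 0.0]
force: [0.8, -0.5, 0.7]
opening: 0.014
```

```bash
cat >> h.py <<'E'
TO=np.array([569.6,28.1]); TY=np.deg2rad(-6.1)
EX=np.array([np.cos(TY),np.sin(TY)]); EY=np.array([-np.sin(TY),np.cos(TY)])
def t2w(p): return TO+EX*p[0]+EY*p[1]
def w2t(p): d=np.array(p)-TO; return np.array([d@EX,d@EY])
def state():
    s=sense(); R=Ro.from_rotvec(s['eef_rot']).as_matrix()
    a=np.rad2deg(np.arctan2(R[1,1],R[0,1])); phi=(a+6.1+90)%180-90
    return w2t(s['ee_pos'][:2]*1000), phi, s['ee_pos'][2]*1000, s
def show():
    p,phi,z,s=state(); print('t %.2f tray'%s['t'],p.round(1),'phi %.1f z %.1f open %.1f'%(phi,z,s['opening']*1000),'F',s['force'].round(1),'world',(s['ee_pos'][:2]*1000).round(1),'tilt',Ro.from_rotvec(s['eef_rot']).as_matrix()[:2,2].round(3)); return p,phi,z,s
def lenses():
    s=snapshot('top'); im=s['img'].astype(int); h=hsv(s)
    b=(im[:,:,2]>im[:,:,1]+8)&(im[:,:,2]>im[:,:,0]+8)&(im.max(2)<120)
    for c,a in blobs(b,40,500): print('dark',c.round(),a,'tray',w2t(ray(s,c,.0535)[0]*1000).round(1))
    am=(h[:,:,0]>8)&(h[:,:,0]<28)&(h[:,:,1]>110)&(h[:,:,2]>150); am[:110]=0; am[270:]=0
    for c,a in blobs(am,40,400): print('amber',c.round(),a,'tray',w2t(ray(s,c,.0535)[0]*1000).round(1))
    return s
E
python3 - <<'E'
from h import *
show(); s=lenses(); cv2.imwrite('pics/t1.png',s['img'][:,:,::-1])
E
```

```text
t 1.50 tray [-18.3 -62.2] phi 0.4 z 182.9 open 14.0 F [ 0.8 -0.5  0.7] world [544.8 -31.8] tilt [ 0. -0.]
dark [308. 240.] 154 tray [-68.9 -20.8]
```

View pics/t1.png

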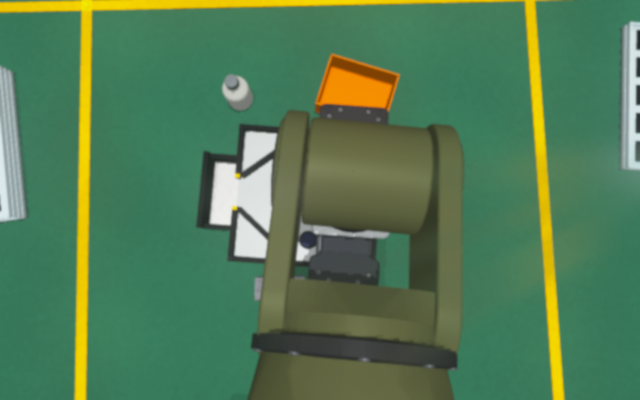

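The arm hides most of the floor from the top camera, but the move was accurate. Descending now.

>>> arm_command([
  {"fingers":14,"travel":[0,-2,-50],"rot":[0,0,0]},
  {"fingers":14,"travel":[0,0,-50],"rot":[0,0,0]},
  {"fingers":14,"travel":[0,0,-25],"rot":[0,0,0]},
  {"fingers":14,"travel":[0,0,-11],"rot":[0,0,0]},
  {"fingers":14,"travel":[0,0,0],"rot":[0,0,0]},
])

```text
t: 2.17
ee_pos: [0.544, -0.0356, 0.0469]
eef_rot: [-2.333, -2.104, 0.0]
force: [0.6, -0.3, -0.8]
opening: 0.0139
```

```bash
cat >> h.py <<'E'
def look(f):
    s=snapshot('side'); K=s['camera_matrix']; c=s['img'][120:290,180:440]
    cv2.imwrite('pics/'+f,cv2.resize(c,None,fx=3,fy=3,interpolation=cv2.INTER_CUBIC)[:,:,::-1])
    im=s['img'].astype(int); h=hsv(s)
    b=(im[:,:,2]>im[:,:,1]+8)&(im[:,:,2]>im[:,:,0]+8)&(im.max(2)<120)
    for c,a in blobs(b,25,500): print('dark',c.round(),a,'tray',w2t(ray(s,c,.052)[0]*1000).round(1))
    am=(h[:,:,0]>8)&(h[:,:,0]<28)&(h[:,:,1]>110)&(h[:,:,2]>150)
    for c,a in blobs(am,40,400): print('amber',c.round(),a,'tray',w2t(ray(s,c,.052)[0]*1000).round(1))
E
python3 - <<'E'
from h import *
show(); look('s1.png')
E
```

```text
t 2.17 tray [-18.7 -66.1] phi 0.2 z 46.9 open 13.9 F [ 0.6 -0.3 -0.8] world [544.  -35.6] tilt [-0.  0.]
dark [332. 194.] 96 tray [ 75.1 -30.5]
dark [293. 207.] 27 tray [ -9.4 -34.2]
dark [263. 210.] 99 tray [-67.1 -21.7]
amber [368. 205.] 40 tray [134.3 -81.7]
amber [307. 198.] 64 tray [ 25.3 -23. ]
```

View pics/s1.png

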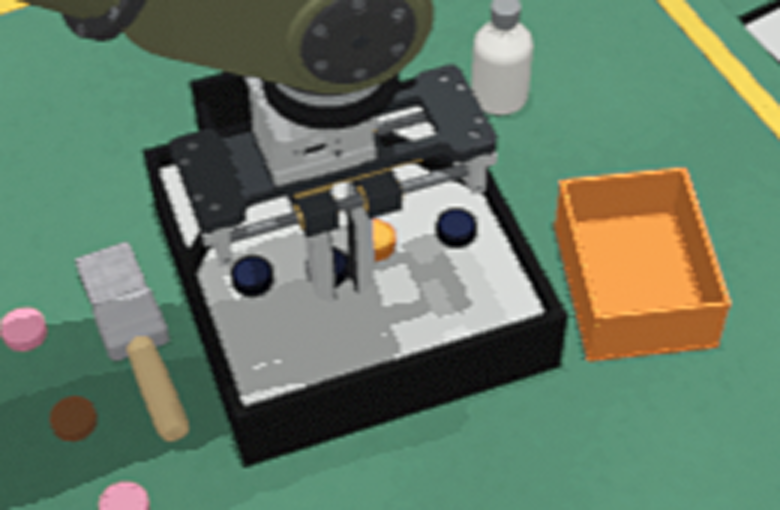

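```bash
cat > plan.py <<'E'
from h import *
import sys
# usage: plan(path pts (lens centres, tray), start, step)
def plan(pts,step=9,d=21.3,phi_end=0,zt=47):
    from scipy.interpolate import PchipInterpolator
    pts=np.array(pts,float); yy=np.linspace(pts[0,1],pts[-1,1],600); xx=PchipInterpolator(pts[:,1],pts[:,0])(yy)
    L=np.r_[0,np.cumsum(np.hypot(np.diff(xx),np.diff(yy)))]
    n=int(np.ceil(L[-1]/step)); S=np.linspace(0,L[-1],n+1)
    px=np.interp(S,L,xx);py=np.interp(S,L,yy)
    tx=np.gradient(xx,L);ty=np.gradient(yy,L)
    ph=-np.rad2deg(np.arctan2(np.interp(S,L,tx),np.interp(S,L,ty)))
    p,phi,z,s=show(); cur=s['ee_pos'][:2]*1000; 
    for i in range(n+1):
        a=np.deg2rad(ph[i]); h=np.array([-np.sin(a),np.cos(a)]); T=t2w(np.array([px[i],py[i]])-d*h)
        dl=np.round(T-cur,0 if 0 else 1); dp=round(ph[i]-phi,1)
        print(i,'travel',dl,'rot',dp,'| lens',px[i].round(1),py[i].round(1),'phi',ph[i].round(1)); cur=cur+dl; phi+=dp
E
python3 - <<'E'
from plan import *
plan([(-18.5,-45),(-18.5,0),(-9.2,38),(0,75),(0,104)])
E
```

```text
t 2.23 tray [-18.2 -66.1] phi 0.2 z 47.7 open 14.3 F [0.7 0.8 0.4] world [544.4 -35.7] tilt [ 0.001 -0.   ]
0 travel [-0.3 -0.2] rot -0.2 | lens -18.5 -45.0 phi -0.0
1 travel [1.  8.9] rot 0.0 | lens -18.5 -36.1 phi -0.0
2 travel [0.9 8.8] rot 0.0 | lens -18.5 -27.2 phi -0.0
3 travel [1.  8.9] rot 0.0 | lens -18.5 -18.3 phi -0.0
4 travel [0.9 8.9] rot 0.0 | lens -18.5 -9.3 phi -0.0
5 travel [1.  8.8] rot 0.0 | lens -18.5 -0.4 phi -0.0
6 travel [-2.   9.5] rot -10.2 | lens -17.7 8.4 phi -10.2
7 travel [0.9 9.1] rot -6.0 | lens -15.6 17.1 phi -16.2
8 travel [2.9 8.4] rot -1.9 | lens -12.9 25.6 phi -18.1
9 travel [4.3 7.9] rot 2.0 | lens -10.2 34.1 phi -16.1
10 travel [3.  8.4] rot -0.5 | lens -7.9 42.7 phi -16.6
11 travel [3.  8.4] rot -1.7 | lens -5.2 51.2 phi -18.3
12 travel [4.4 7.8] rot 2.4 | lens -2.5 59.7 phi -15.9
13 travel [5.4 7.6] rot 7.1 | lens -0.5 68.4 phi -8.8
14 travel [4.7 8.2] rot 8.8 | lens 0.0 77.3 phi -0.0
15 travel [1.  8.9] rot 0.0 | lens 0.0 86.2 phi -0.0
16 travel [0.9 8.8] rot 0.0 | lens 0.0 95.1 phi -0.0
17 travel [1.  8.9] rot 0.0 | lens 0.0 104.0 phi -0.0
```

>>> arm_command([
  {"fingers":14,"travel":[0.5,9,0],"rot":[0,0,0]},
  {"fingers":14,"travel":[1,9,0],"rot":[0,0,0]},
  {"fingers":14,"travel":[1,9,0],"rot":[0,0,0]},
  {"fingers":14,"travel":[1,9,0],"rot":[0,0,0]},
  {"fingers":14,"travel":[1,9,0],"rot":[0,0,0]},
])

```text
t: 2.85
ee_pos: [0.5485, 0.0102, 0.0469]
eef_rot: [2.332, 2.105, 0.0]
force: [-0.3, -0.1, 0.3]
opening: 0.0139
```

```bash
python3 - <<'E'
from plan import *
look('s2.png')
plan([(-18.5,0),(-9.2,38),(0,75),(0,106)])
E
```

```text
dark [332. 194.] 92 tray [ 75.3 -30.6]
dark [289. 207.] 94 tray [-17.1 -32. ]
dark [263. 210.] 95 tray [-66.7 -21.6]
amber [305. 198.] 120 tray [ 20.1 -21. ]
t 2.90 tray [-19.  -19.3] phi 0.2 z 46.9 open 13.8 F [0. 1. 0.] world [548.6  10.9] tilt [0. 0.]
0 travel [-4.6 -0.9] rot -13.9 | lens -18.5 0.0 phi -13.6
1 travel [2.8 7.8] rot -0.0 | lens -16.5 8.1 phi -13.7
2 travel [2.8 7.9] rot -0.1 | lens -14.6 16.2 phi -13.7
3 travel [2.8 7.8] rot -0.0 | lens -12.6 24.3 phi -13.8
4 travel [2.9 7.9] rot -0.1 | lens -10.6 32.4 phi -13.8
5 travel [2.3 8. ] rot -1.6 | lens -8.5 40.5 phi -15.5
6 travel [2.3 8.1] rot -2.8 | lens -6.1 48.4 phi -18.2
7 travel [3.7 7.5] rot 0.9 | lens -3.5 56.4 phi -17.3
8 travel [4.7 7.1] rot 4.7 | lens -1.3 64.4 phi -12.6
9 travel [5.4 7.2] rot 9.2 | lens -0.1 72.7 phi -3.5
10 travel [2.2 8.1] rot 3.5 | lens 0.0 81.0 phi -0.0
11 travel [0.9 8.3] rot -0.0 | lens 0.0 89.3 phi -0.0
12 travel [0.9 8.3] rot -0.0 | lens 0.0 97.7 phi -0.0
13 travel [0.9 8.3] rot -0.0 | lens 0.0 106.0 phi -0.0
```

View pics/s2.png

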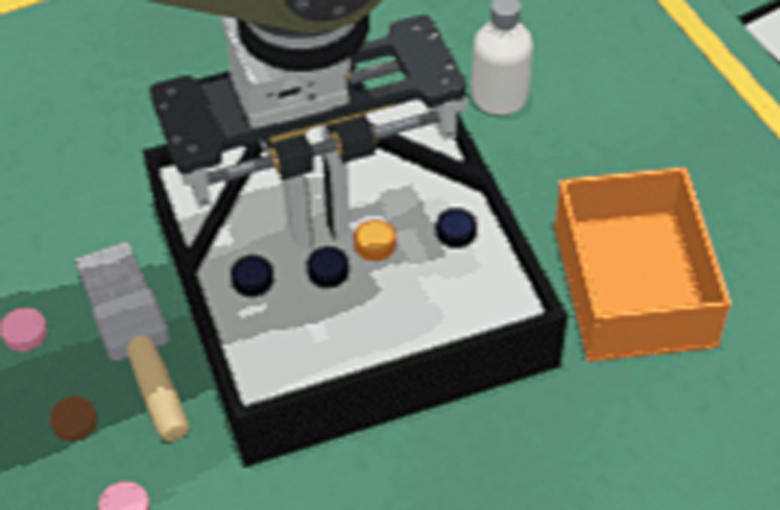

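```bash
python3 - <<'E'
from h import *
s=snapshot('side')
for P in ([.5486,.0109,.0469],[.544,-.0356,.0469],[.5486,.0109,.062]):
    u=proj(s,P)[0]; print(P,u,(u-[180,120])*3)
# lens triangulated height
t=snapshot('top')
def tri(u,v):
    A=[];b=[]
    for S,p in((t,u),(s,v)):
        K=S['camera_matrix']; d=Ro.from_rotvec(S['attitude']).apply([(p[0]-K[0,2])/K[0,0],-(p[1]-K[1,2])/K[1,1],-1]); d/=np.linalg.norm(d)
        M=np.eye(3)-np.outer(d,d); A.append(M); b.append(M@S['origin'])
    return np.linalg.solve(sum(A),sum(b))
print(tri((319.9,152.7),(331.7,194.5)),tri((237.25,175.1),(289.2,154)),tri((234.2,207.9),(265.5,160.3)))
E
```

```text
[0.5486, 0.0109, 0.0469] [286.05184595 204.54056096] [318.15553784 253.62168288]
[0.544, -0.0356, 0.0469] [293.64569558 222.1170594 ] [340.93708673 306.35117819]
[0.5486, 0.0109, 0.062] [285.70212664 199.88633315] [317.10637993 239.65899944]
[ 0.64079038 -0.00955775  0.05095765] [0.60666141 0.12441885 0.06044816] [0.55383629 0.13012685 0.06032718]
```

The fingers passed over the lens without touching it: no force was felt and the lens is still at tray (-18,-32). By projection the visible tips sit about 12 mm above the reported TCP. I'll go back behind the lens and probe down gently.

>>> arm_command([
  {"fingers":14,"travel":[0,0,12],"rot":[0,0,0]},
  {"fingers":14,"travel":[-2,-24,0],"rot":[0,0,0]},
  {"fingers":14,"travel":[-2,-24,0],"rot":[0,0,0]},
  {"fingers":14,"travel":[0,0,-12],"rot":[0,0,0]},
  {"fingers":14,"travel":[0,0,0],"rot":[0,0,0]},
])

```text
t: 3.62
ee_pos: [0.5439, -0.0382, 0.0461]
eef_rot: [-2.332, -2.103, 0.001]
force: [0.5, 0.1, -0.4]
opening: 0.0138
```

>>> arm_command([
  {"fingers":14,"travel":[0,0,-3],"rot":[0,0,0]},
  {"fingers":14,"travel":[0,0,0],"rot":[0,0,0]},
])

```text
t: 3.88
ee_pos: [0.5444, -0.0381, 0.0437]
eef_rot: [-2.332, -2.105, 0.0]
force: [-0.1, 0.1, 0.1]
opening: 0.0139
```

>>> arm_command([
  {"fingers":14,"travel":[0,0,-3],"rot":[0,0,0]},
  {"fingers":14,"travel":[0,0,0],"rot":[0,0,0]},
])

```text
t: 4.12
ee_pos: [0.5444, -0.0384, 0.0407]
eef_rot: [-2.332, -2.104, 0.0]
force: [0.3, 0.0, 0.3]
opening: 0.0139
```

```bash
python3 - <<'E'
from h import *
show(); look('s3.png')
E
```

```text
t 4.12 tray [-18.  -68.9] phi 0.2 z 40.7 open 13.9 F [0.3 0.  0.3] world [544.4 -38.4] tilt [-0.  0.]
dark [332. 194.] 96 tray [ 75.1 -30.5]
dark [264. 211.] 98 tray [-66.7 -22.2]
amber [308. 199.] 50 tray [ 26.4 -25.3]
```

View pics/s3.png

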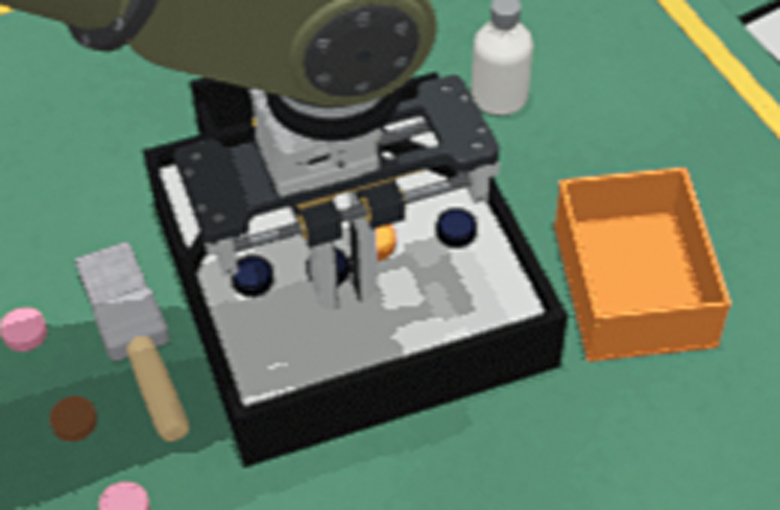

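>>> arm_command([
  {"fingers":14,"travel":[0,0,-3],"rot":[0,0,0]},
  {"fingers":14,"travel":[0,0,0],"rot":[0,0,0]},
])

```text
t: 4.42
ee_pos: [0.5443, -0.0386, 0.0376]
eef_rot: [-2.333, -2.104, 0.0]
force: [-0.0, 0.4, 0.2]
opening: 0.0139
```

>>> arm_command([
  {"fingers":14,"travel":[0,0,-2],"rot":[0,0,0]},
  {"fingers":14,"travel":[0,0,0],"rot":[0,0,0]},
])

```text
t: 4.68
ee_pos: [0.5444, -0.0386, 0.0357]
eef_rot: [-2.333, -2.104, 0.0]
force: [-0.1, 0.5, -0.4]
opening: 0.0137
```

>>> arm_command([
  {"fingers":14,"travel":[0,0,-2],"rot":[0,0,0]},
  {"fingers":14,"travel":[0,0,0],"rot":[0,0,0]},
])

```text
t: 4.92
ee_pos: [0.5444, -0.0386, 0.0337]
eef_rot: [-2.333, -2.104, 0.0]
force: [0.5, 0.4, 0.2]
opening: 0.0142
```

>>> arm_command([
  {"fingers":14,"travel":[0,0,-2],"rot":[0,0,0]},
  {"fingers":14,"travel":[0,0,0],"rot":[0,0,0]},
])

```text
t: 5.18
ee_pos: [0.5444, -0.0386, 0.0317]
eef_rot: [-2.333, -2.104, 0.0]
force: [0.0, -0.2, -1.2]
opening: 0.0142
```

```bash
python3 - <<'E'
from h import *
show(); look('s4.png')
E
```

```text
t 5.17 tray [-18. -69.] phi 0.2 z 31.7 open 14.2 F [ 0.  -0.2 -1.2] world [544.4 -38.6] tilt [-0.  0.]
dark [332. 194.] 97 tray [ 75.5 -30.5]
dark [264. 211.] 91 tray [-65.9 -22.3]
```

View pics/s4.png

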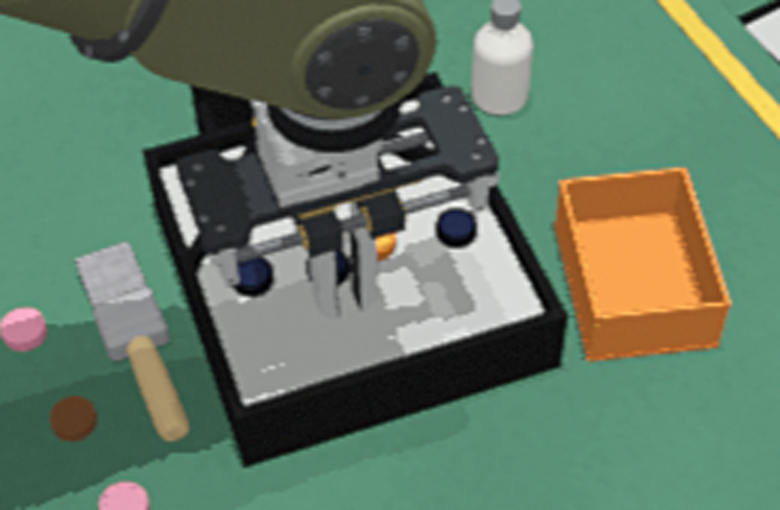

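>>> arm_command([
  {"fingers":14,"travel":[0,0,-1.5],"rot":[0,0,0]},
  {"fingers":14,"travel":[0,0,0],"rot":[0,0,0]},
])

```text
t: 5.48
ee_pos: [0.5444, -0.0386, 0.0302]
eef_rot: [-2.333, -2.104, 0.0]
force: [0.3, 0.1, -0.2]
opening: 0.0138
```

>>> arm_command([
  {"fingers":14,"travel":[0,0,-1.5],"rot":[0,0,0]},
  {"fingers":14,"travel":[0,0,0],"rot":[0,0,0]},
])

```text
t: 5.72
ee_pos: [0.5444, -0.0386, 0.0287]
eef_rot: [-2.333, -2.104, 0.0]
force: [0.1, 1.0, 0.6]
opening: 0.0137
```

>>> arm_command([
  {"fingers":14,"travel":[0,0,-1.5],"rot":[0,0,0]},
  {"fingers":14,"travel":[0,0,0],"rot":[0,0,0]},
])

```text
t: 5.98
ee_pos: [0.5444, -0.0385, 0.0272]
eef_rot: [-2.333, -2.104, 0.0]
force: [1.0, -0.8, -0.3]
opening: 0.0138
```

>>> arm_command([
  {"fingers":14,"travel":[0,0,-1.5],"rot":[0,0,0]},
  {"fingers":14,"travel":[0,0,0],"rot":[0,0,0]},
])

```text
t: 6.22
ee_pos: [0.5444, -0.0386, 0.0257]
eef_rot: [-2.333, -2.104, 0.0]
force: [-0.0, -0.2, 0.1]
opening: 0.014
```

```bash
python3 - <<'E'
from h import *
show(); s=snapshot('side'); c=s['img'][170:240,250:340]
cv2.imwrite('pics/s5.png',cv2.resize(c,None,fx=8,fy=8,interpolation=cv2.INTER_CUBIC)[:,:,::-1])
for z in (.0257,.044,.05): print(z,(proj(s,[.5444,-.0386,z])[0]-[250,170])*8)
E
```

```text
t 6.22 tray [-18. -69.] phi 0.2 z 25.7 open 14.0 F [-0.  -0.2  0.1] world [544.4 -38.6] tilt [-0.  0.]
0.0257 [358.55820181 474.98789413]
0.044 [356.17150671 432.1637097 ]
0.05 [355.37326559 417.84096496]
```

View pics/s5.png

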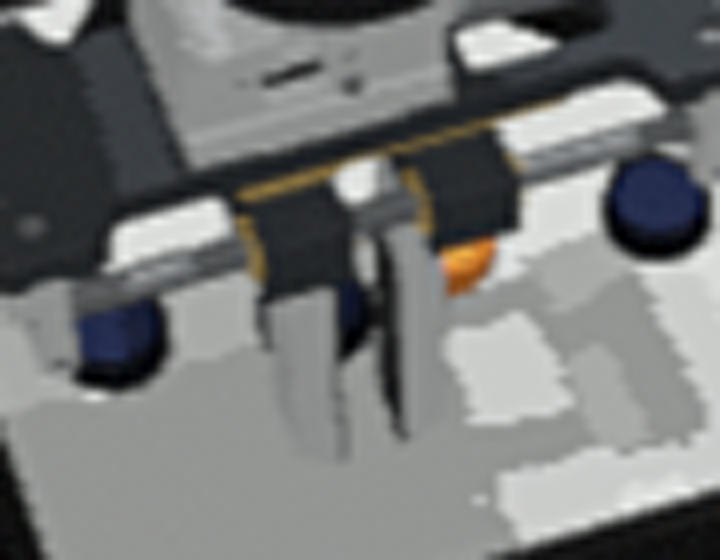

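>>> arm_command([
  {"fingers":14,"travel":[0,0,-1],"rot":[0,0,0]},
  {"fingers":14,"travel":[0,0,0],"rot":[0,0,0]},
])

```text
t: 6.52
ee_pos: [0.5444, -0.0385, 0.0248]
eef_rot: [-2.333, -2.104, 0.0]
force: [-0.3, -0.1, -0.5]
opening: 0.0139
```

>>> arm_command([
  {"fingers":14,"travel":[0,0,-1],"rot":[0,0,0]},
  {"fingers":14,"travel":[0,0,0],"rot":[0,0,0]},
])

```text
t: 6.78
ee_pos: [0.5444, -0.0386, 0.0238]
eef_rot: [-2.333, -2.104, 0.0]
force: [0.1, -0.7, 0.3]
opening: 0.0141
```

>>> arm_command([
  {"fingers":14,"travel":[0,0,-1],"rot":[0,0,0]},
  {"fingers":14,"travel":[0,0,0],"rot":[0,0,0]},
])

```text
t: 7.02
ee_pos: [0.5444, -0.0385, 0.0228]
eef_rot: [-2.333, -2.104, 0.0]
force: [1.3, -0.3, 0.7]
opening: 0.0139
```

>>> arm_command([
  {"fingers":14,"travel":[0,0,-1],"rot":[0,0,0]},
  {"fingers":14,"travel":[0,0,0],"rot":[0,0,0]},
])

```text
t: 7.28
ee_pos: [0.5445, -0.0386, 0.0218]
eef_rot: [-2.333, -2.104, -0.0]
force: [-0.3, 0.1, -0.4]
opening: 0.0144
```

```bash
python3 - <<'E'
from h import *
show(); s=snapshot('side'); c=s['img'][170:240,250:340]
cv2.imwrite('pics/s6.png',cv2.resize(c,None,fx=8,fy=8,interpolation=cv2.INTER_CUBIC)[:,:,::-1])
E
```

```text
t 7.28 tray [-17.9 -68.9] phi 0.2 z 21.8 open 14.4 F [-0.3  0.1 -0.4] world [544.5 -38.6] tilt [-0.  0.]
```

View pics/s6.png

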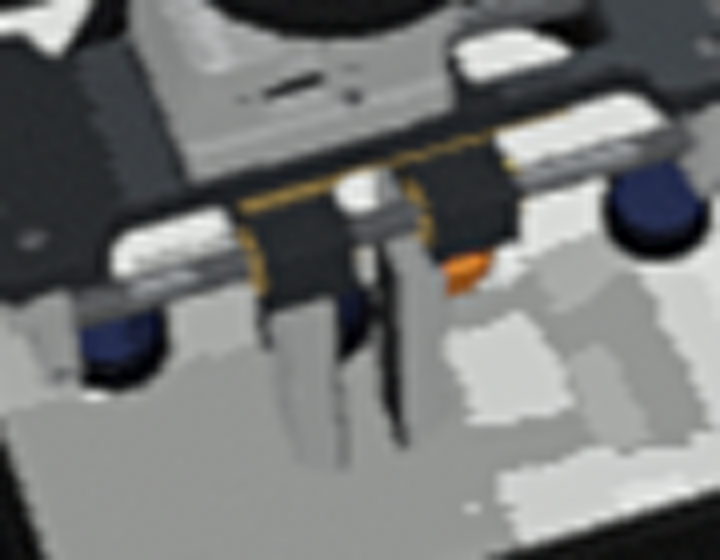

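No floor contact yet, but the image puts the tips within about 2 mm of the floor at reported z = 22. The true tips are therefore about 22 mm above the reported TCP. Pushing at this height.

>>> arm_command([
  {"fingers":14,"travel":[0.5,9,0],"rot":[0,0,0]},
  {"fingers":14,"travel":[0.5,9,0],"rot":[0,0,0]},
  {"fingers":14,"travel":[1,7,0],"rot":[0,0,0]},
  {"fingers":14,"travel":[0.5,7,0],"rot":[0,0,0]},
])

```text
t: 7.82
ee_pos: [0.547, -0.0059, 0.0219]
eef_rot: [2.332, 2.105, 0.0]
force: [-0.3, -0.4, 0.0]
opening: 0.0139
```

```bash
python3 - <<'E'
from plan import *
show();look('s7.png')
E
```

```text
t 7.83 tray [-18.8 -36.2] phi 0.2 z 21.9 open 13.9 F [-0.3 -0.4  0. ] world [547.   -5.9] tilt [ 0. -0.]
dark [332. 194.] 92 tray [ 75.4 -30.7]
dark [289. 201.] 33 tray [-12.3 -15.5]
dark [263. 210.] 94 tray [-66.7 -21.7]
amber [305. 199.] 115 tray [ 21.1 -22.5]
```

View pics/s7.png

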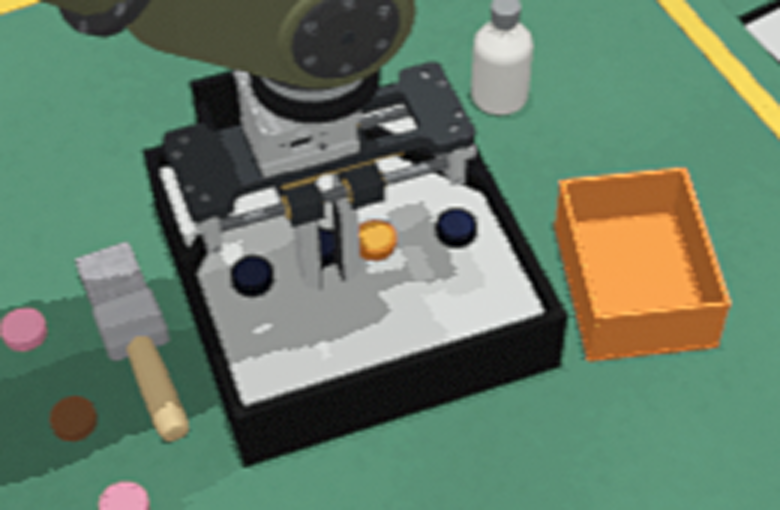

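The lens moved forward with the fingers, to about y -15. Planning the rest.

```bash
python3 - <<'E'
from plan import *
def sm(y): 
    u=np.clip((y+10)/85,0,1); return -18.5+18.5*u*u*(3-2*u)
ys=np.linspace(-14.9,108,30)
plan([(sm(y),y) for y in ys],step=8)
E
```

```text
t 7.88 tray [-18.9 -35.6] phi 0.2 z 21.8 open 14.1 F [-0.8  0.7  0. ] world [547.   -5.3] tilt [-0.  0.]
0 travel [ 0.3 -0.6] rot -0.2 | lens -18.5 -14.9 phi -0.0
1 travel [0.2 7.9] rot -2.0 | lens -18.4 -7.1 phi -1.9
2 travel [-0.7  8.1] rot -6.4 | lens -17.7 0.7 phi -8.3
3 travel [0.7 8. ] rot -4.2 | lens -16.3 8.4 phi -12.6
4 travel [1.7 7.7] rot -3.0 | lens -14.4 16.0 phi -15.5
5 travel [2.4 7.5] rot -1.7 | lens -12.1 23.5 phi -17.3
6 travel [2.9 7.2] rot -0.8 | lens -9.7 31.0 phi -18.1
7 travel [3.2 7.1] rot 0.3 | lens -7.3 38.4 phi -17.8
8 travel [3.6 7. ] rot 1.3 | lens -5.0 45.9 phi -16.4
9 travel [3.7 7. ] rot 2.6 | lens -3.0 53.5 phi -13.9
10 travel [3.9 7. ] rot 3.9 | lens -1.3 61.1 phi -10.0
11 travel [3.6 7.1] rot 5.0 | lens -0.3 68.9 phi -4.9
12 travel [2.9 7.5] rot 4.9 | lens -0.0 76.7 phi -0.1
13 travel [0.9 7.8] rot 0.1 | lens 0.0 84.5 phi -0.0
14 travel [0.8 7.8] rot -0.0 | lens 0.0 92.3 phi -0.0
15 travel [0.9 7.8] rot -0.0 | lens 0.0 100.2 phi -0.0
16 travel [0.8 7.7] rot -0.0 | lens 0.0 108.0 phi -0.0
```

>>> arm_command([
  {"fingers":14,"travel":[0.5,8,0],"rot":[0,0,-2]},
  {"fingers":14,"travel":[-0.5,8,0],"rot":[0,0,-6.5]},
  {"fingers":14,"travel":[0.5,8,0],"rot":[0,0,-4.2]},
  {"fingers":14,"travel":[1.5,7.5,0],"rot":[0,0,-3]},
  {"fingers":14,"travel":[2.5,7.5,0],"rot":[0,0,-1.7]},
])

```text
t: 8.5
ee_pos: [0.5515, 0.0328, 0.0218]
eef_rot: [-2.625, -1.725, 0.0]
force: [-0.2, 0.4, 0.0]
opening: 0.0138
```

```bash
python3 - <<'E'
from plan import *
show();look('s8.png')
E
```

```text
t 8.50 tray [-18.5   2.7] phi -17.3 z 21.8 open 13.8 F [-0.2  0.4  0. ] world [551.5  32.8] tilt [-0. -0.]
dark [283. 186.] 49 tray [-12.1  24.5]
dark [332. 195.] 97 tray [ 75.4 -30.9]
dark [263. 210.] 96 tray [-66.7 -21.5]
amber [305. 198.] 122 tray [ 19.9 -21.3]
```

View pics/s8.png

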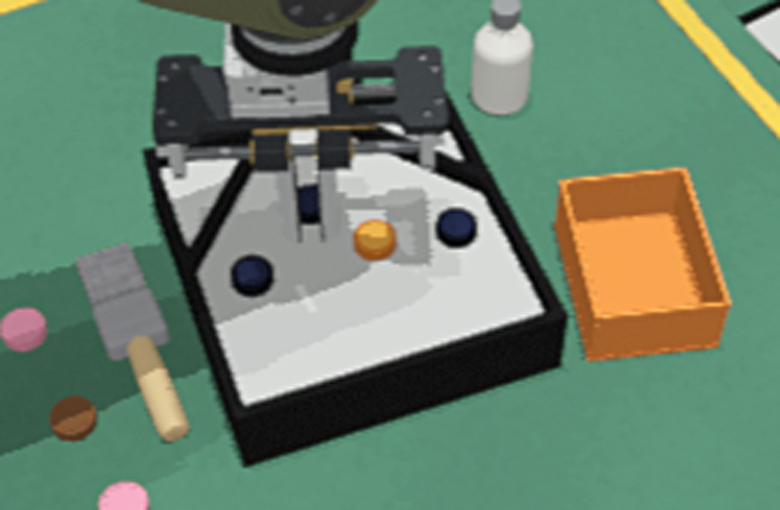

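>>> arm_command([
  {"fingers":14,"travel":[3,7,0],"rot":[0,0,-0.8]},
  {"fingers":14,"travel":[3,7,0],"rot":[0,0,0.3]},
  {"fingers":14,"travel":[3.6,7,0],"rot":[0,0,1.3]},
  {"fingers":14,"travel":[3.7,7,0],"rot":[0,0,2.6]},
  {"fingers":14,"travel":[4,7,0],"rot":[0,0,4]},
])

```text
t: 9.18
ee_pos: [0.569, 0.0679, 0.0218]
eef_rot: [-2.503, -1.898, 0.0]
force: [-0.1, 0.1, -0.1]
opening: 0.0137
```

```bash
python3 - <<'E'
from plan import *
plan([(-1,63),(-.3,69),(0,77),(0,90),(0,108)],step=8);look('s9.png')
E
```

```text
t 9.18 tray [-4.8 39.5] phi -9.6 z 21.8 open 13.7 F [-0.1  0.1 -0.1] world [569.   67.9] tilt [-0.  0.]
0 travel [0.9 2.3] rot 1.0 | lens -1.0 63.0 phi -8.6
1 travel [3.6 6.9] rot 5.4 | lens -0.2 70.5 phi -3.2
2 travel [2.1 7.3] rot 3.2 | lens 0.0 78.0 phi -0.0
3 travel [0.8 7.5] rot -0.0 | lens 0.0 85.5 phi -0.0
4 travel [0.8 7.4] rot -0.0 | lens 0.0 93.0 phi -0.0
5 travel [0.8 7.5] rot -0.0 | lens 0.0 100.5 phi -0.0
6 travel [0.8 7.5] rot -0.0 | lens 0.0 108.0 phi -0.0
dark [283. 172.] 45 tray [ 1.8 61. ]
dark [332. 194.] 96 tray [ 75.1 -30.5]
dark [263. 211.] 101 tray [-66.8 -22. ]
amber [304. 199.] 134 tray [ 19.4 -21.8]
```

View pics/s9.png

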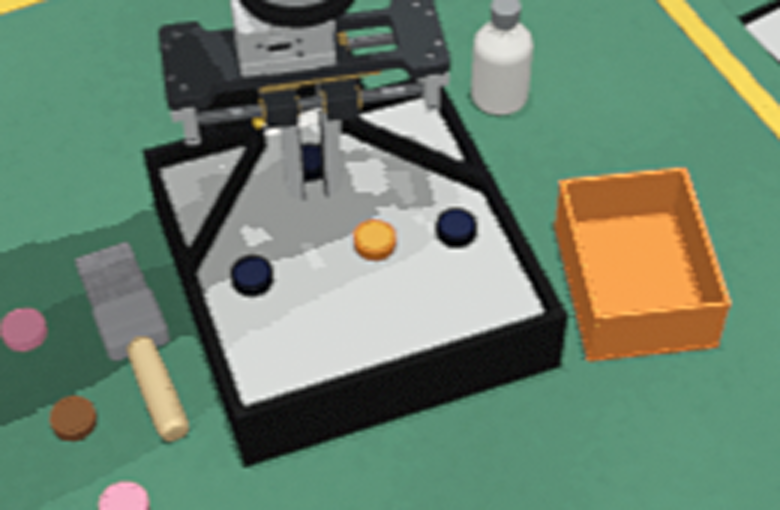

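>>> arm_command([
  {"fingers":14,"travel":[3,7,0],"rot":[0,0,4.5]},
  {"fingers":14,"travel":[2.5,7,0],"rot":[0,0,4]},
  {"fingers":14,"travel":[1.5,7.5,0],"rot":[0,0,1]},
  {"fingers":14,"travel":[0.8,7.5,0],"rot":[0,0,0]},
])

```text
t: 9.72
ee_pos: [0.5766, 0.0969, 0.0218]
eef_rot: [-2.343, -2.093, 0.0]
force: [-1.1, 0.2, -0.8]
opening: 0.014
```

```bash
python3 - <<'E'
from plan import *
show();look('s10.png')
E
```

```text
t 9.72 tray [-0.4 69.1] phi -0.3 z 21.8 open 14.0 F [-1.1  0.2 -0.8] world [576.6  96.9] tilt [-0.  0.]
dark [281. 162.] 29 tray [ 6.  90.3]
dark [332. 194.] 97 tray [ 75.2 -30.6]
dark [263. 211.] 99 tray [-66.9 -22. ]
amber [305. 199.] 131 tray [ 19.6 -22.1]
amber [369. 208.] 45 tray [132.3 -89.7]
```

View pics/s10.png

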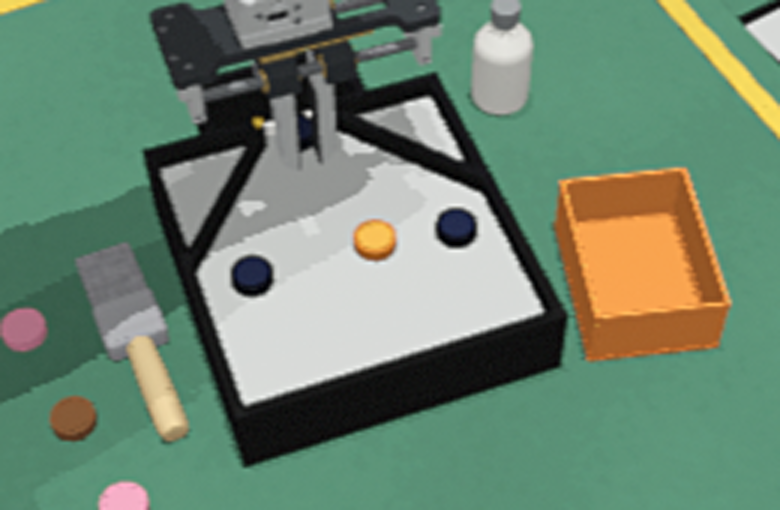

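>>> arm_command([
  {"fingers":14,"travel":[0.5,5,0],"rot":[0,0,0]},
  {"fingers":14,"travel":[0.5,5,0],"rot":[0,0,0]},
  {"fingers":14,"travel":[0.5,4,0],"rot":[0,0,0]},
  {"fingers":14,"travel":[0.5,3,0],"rot":[0,0,0]},
  {"fingers":14,"travel":[0,0,0],"rot":[0,0,0]},
])

```text
t: 10.4
ee_pos: [0.5786, 0.1136, 0.0218]
eef_rot: [-2.342, -2.094, 0.0]
force: [-0.6, 0.0, 0.1]
opening: 0.0141
```

```bash
python3 - <<'E'
from plan import *
show();look('s11.png')
s=snapshot('top'); cv2.imwrite('pics/t11.png',cv2.resize(s['img'][140:250,180:300],None,fx=5,fy=5)[:,:,::-1])
E
```

```text
t 10.40 tray [-0.2 86. ] phi -0.3 z 21.8 open 14.1 F [-0.6  0.   0.1] world [578.6 113.6] tilt [-0.  0.]
dark [332. 195.] 97 tray [ 75.1 -30.7]
dark [263. 211.] 101 tray [-66.9 -22.1]
amber [304. 199.] 130 tray [ 19.5 -22.2]
```

View pics/s11.png

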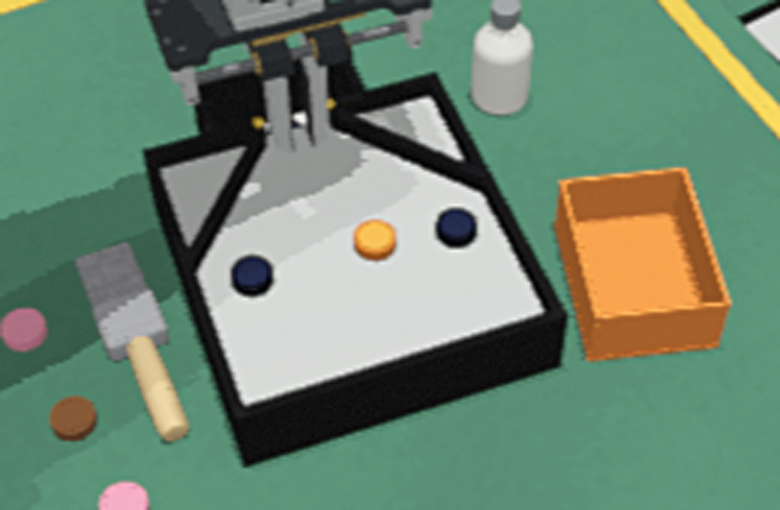

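View pics/t11.png

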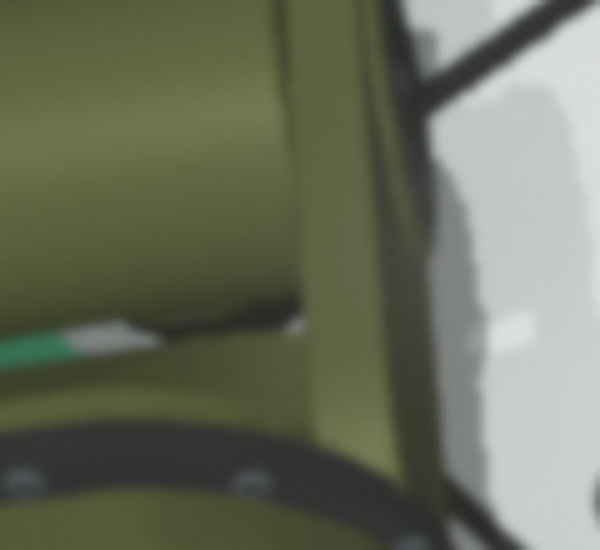

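The lens has dropped and the fingers ran free. Next is the lens near (-67,-22): lift, move behind it, and look at the slot on the way.

>>> arm_command([
  {"fingers":14,"travel":[0,-3,45],"rot":[0,0,0]},
  {"fingers":14,"travel":[-20,-32,10],"rot":[0,0,0]},
  {"fingers":14,"travel":[-31,-50,0],"rot":[0,0,0]},
  {"fingers":14,"travel":[-31,-49,0],"rot":[0,0,0]},
  {"fingers":14,"travel":[0,0,0],"rot":[0,0,0]},
])

```text
t: 11.12
ee_pos: [0.4952, -0.023, 0.0772]
eef_rot: [2.346, 2.09, -0.0]
force: [0.6, 0.7, 0.6]
opening: 0.0138
```

```bash
python3 - <<'E'
from plan import *
show();look('s12.png')
s=lenses(); cv2.imwrite('pics/t12.png',cv2.resize(s['img'][140:250,180:300],None,fx=5,fy=5)[:,:,::-1])
E
```

```text
t 11.12 tray [-68.5 -58.7] phi -0.5 z 77.2 open 13.8 F [0.6 0.7 0.6] world [495.2 -23. ] tilt [-0. -0.]
dark [332. 194.] 94 tray [ 75.2 -30.5]
dark [266. 210.] 43 tray [-61.  -22.5]
amber [305. 199.] 128 tray [ 19.7 -22. ]
dark [320. 153.] 160 tray [ 73.6 -29.5]
dark [225. 193.] 135 tray [ -4.5 118.5]
amber [309. 187.] 128 tray [ 16.5 -15.9]
```

View pics/s12.png

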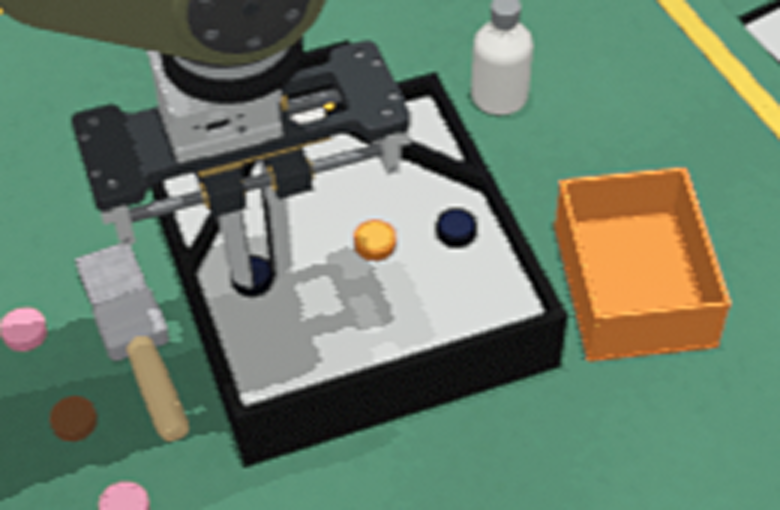

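View pics/t12.png

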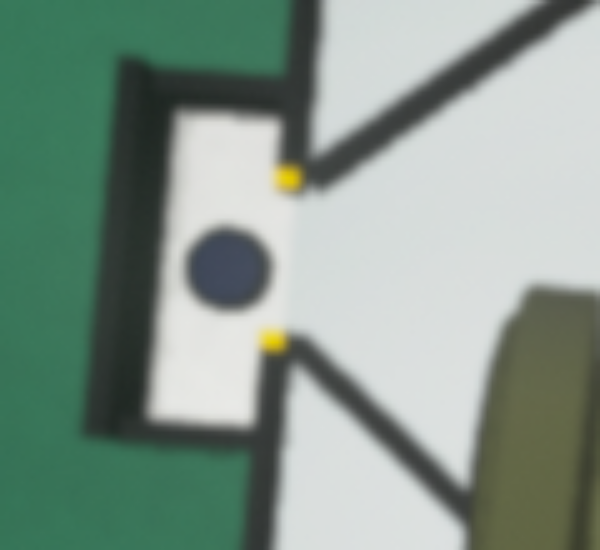

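The first lens lies flat in the slot, at crop px (228,268). Now lowering behind the second.

>>> arm_command([
  {"fingers":14,"travel":[0.5,0,-30],"rot":[0,0,0]},
  {"fingers":14,"travel":[0,0,-18],"rot":[0,0,0]},
  {"fingers":14,"travel":[0,0,-7],"rot":[0,0,0]},
  {"fingers":14,"travel":[0,0,0],"rot":[0,0,0]},
])

```text
t: 11.72
ee_pos: [0.4976, -0.0199, 0.0221]
eef_rot: [2.341, 2.095, 0.0]
force: [0.6, 1.0, -0.8]
opening: 0.0138
```

```bash
python3 - <<'E'
from plan import *
look('s13.png')
# path: build by heading integration: start (-67.5,-37.4)
from scipy.interpolate import PchipInterpolator as P
def path(x0,y0,sgn,segs):pass
pts=[]; 
def bez(a,b,c,d,n=25):
    u=np.linspace(0,1,n)[:,None]; return (1-u)**3*a+3*u*(1-u)**2*b+3*u*u*(1-u)*c+u**3*d
A=lambda *v:np.array(v,float)
B=bez(A(-67.5,-22),A(-67.5,12),A(0,30),A(0,76))
plan(np.vstack([[(-67.5,-37)],B,[(0,92),(0,108)]]),step=8)
E
```

```text
dark [332. 195.] 96 tray [ 75.2 -30.8]
dark [267. 210.] 36 tray [-60.3 -23.9]
amber [304. 199.] 124 tray [ 19.6 -21.9]
t 11.78 tray [-66.4 -55.4] phi -0.2 z 22.2 open 14.4 F [0.4 0.  0.5] world [497.7 -19.9] tilt [ 0.001 -0.   ]
0 travel [-1.4 -2.7] rot 0.2 | lens -67.5 -37.0 phi -0.0
1 travel [0.8 7.6] rot 0.0 | lens -67.5 -29.3 phi 0.0
2 travel [0.3 7.8] rot -1.4 | lens -67.5 -21.5 phi -1.4
3 travel [-3.5  8.9] rot -15.6 | lens -66.2 -13.9 phi -17.0
4 travel [-0.5  9.2] rot -13.8 | lens -63.0 -6.9 phi -30.9
5 travel [2.7 7.9] rot -8.7 | lens -58.5 -0.7 phi -39.5
6 travel [4.5 6.6] rot -5.1 | lens -53.3 5.1 phi -44.6
7 travel [5.4 5.6] rot -3.2 | lens -47.7 10.4 phi -47.8
8 travel [6.1 4.9] rot -1.3 | lens -41.9 15.5 phi -49.2
9 travel [6.3 4.5] rot -0.4 | lens -36.1 20.5 phi -49.6
10 travel [6.5 4.1] rot 0.8 | lens -30.2 25.6 phi -48.7
11 travel [6.6 4. ] rot 1.8 | lens -24.5 30.8 phi -46.9
12 travel [6.8 4. ] rot 2.9 | lens -19.0 36.2 phi -44.0
13 travel [6.8 3.9] rot 4.4 | lens -13.8 41.9 phi -39.6
14 travel [6.8 4.3] rot 5.4 | lens -9.1 48.1 phi -34.2
15 travel [6.9 4.5] rot 7.7 | lens -5.2 54.7 phi -26.6
16 travel [6.4 5.3] rot 8.2 | lens -2.2 61.9 phi -18.3
17 travel [6.2 6. ] rot 10.4 | lens -0.5 69.4 phi -8.0
18 travel [4.1 7.1] rot 7.9 | lens 0.0 77.1 phi -0.0
19 travel [0.9 7.7] rot 0.0 | lens 0.0 84.8 phi -0.0
20 travel [0.8 7.7] rot 0.0 | lens 0.0 92.5 phi -0.0
21 travel [0.8 7.7] rot 0.0 | lens 0.0 100.3 phi -0.0
22 travel [0.8 7.7] rot 0.0 | lens 0.0 108.0 phi -0.0
```

View pics/s13.png

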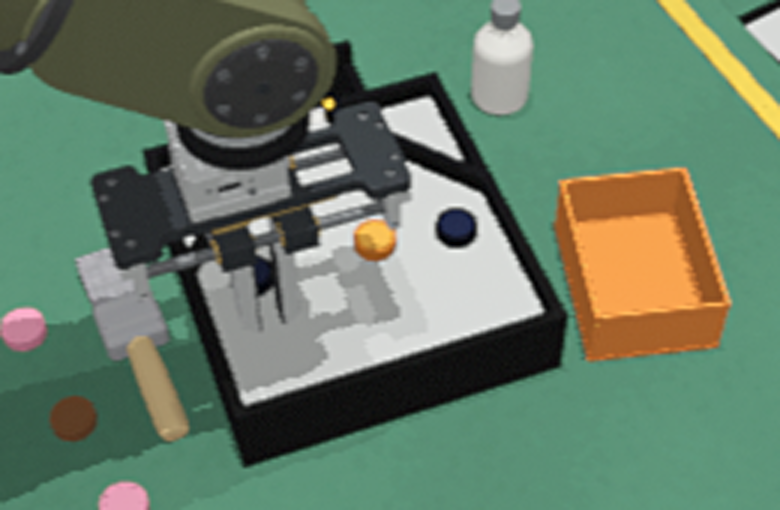

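```bash
cat >> plan.py <<'E'
A=lambda *v:np.array(v,float)
def bez(a,b,c,d,n=60):
    u=np.linspace(0,1,n)[:,None]; return (1-u)**3*a+3*u*(1-u)**2*b+3*u*u*(1-u)*c+u**3*d
E
python3 - <<'E'
from plan import *
B=bez(A(-67,-24),A(-67,14),A(0,20),A(0,76))
plan(np.vstack([[(-67,-34)],B,[(0,92),(0,108)]]),step=6)
E
```

```text
t 11.78 tray [-66.4 -55.4] phi -0.2 z 22.2 open 14.4 F [0.4 0.  0.5] world [497.7 -19.9] tilt [ 0.001 -0.   ]
0 travel [-0.6  0.2] rot 0.2 | lens -67.0 -34.0 phi -0.0
1 travel [0.7 5.9] rot 0.0 | lens -67.0 -28.0 phi -0.0
2 travel [-0.5  6.1] rot -3.0 | lens -66.9 -22.0 phi -3.0
3 travel [-2.7  6.9] rot -12.0 | lens -66.0 -16.1 phi -15.1
4 travel [-1.   7.2] rot -11.1 | lens -63.9 -10.6 phi -26.1
5 travel [0.9 6.8] rot -9.1 | lens -60.8 -5.4 phi -35.3
6 travel [2.4 6. ] rot -6.9 | lens -57.0 -0.8 phi -42.1
7 travel [3.5 5.2] rot -4.7 | lens -52.8 3.5 phi -46.8
8 travel [4.3 4.4] rot -3.0 | lens -48.4 7.4 phi -49.8
9 travel [4.6 3.7] rot -1.7 | lens -43.7 11.2 phi -51.5
10 travel [5.  3.4] rot -0.6 | lens -39.0 14.9 phi -52.1
11 travel [5.1 3.1] rot 0.4 | lens -34.3 18.6 phi -51.8
12 travel [5.3 2.8] rot 1.1 | lens -29.7 22.3 phi -50.6
13 travel [5.3 2.8] rot 1.9 | lens -25.1 26.2 phi -48.7
14 travel [5.5 2.7] rot 2.8 | lens -20.7 30.3 phi -45.9
15 travel [5.4 2.8] rot 3.6 | lens -16.5 34.5 phi -42.3
16 travel [5.5 3. ] rot 4.4 | lens -12.7 39.1 phi -37.9
17 travel [5.4 3.2] rot 5.2 | lens -9.2 44.0 phi -32.8
18 travel [5.2 3.6] rot 5.7 | lens -6.2 49.2 phi -27.0
19 travel [5. 4.] rot 6.1 | lens -3.8 54.6 phi -21.0
20 travel [4.5 4.5] rot 6.3 | lens -2.0 60.3 phi -14.7
21 travel [3.9 5. ] rot 5.8 | lens -0.7 66.2 phi -8.9
22 travel [3.2 5.5] rot 5.4 | lens -0.1 72.1 phi -3.4
23 travel [2.  5.7] rot 3.4 | lens 0.0 78.1 phi -0.0
24 travel [0.7 6. ] rot 0.0 | lens 0.0 84.1 phi -0.0
25 travel [0.6 5.9] rot 0.0 | lens 0.0 90.1 phi -0.0
26 travel [0.7 6. ] rot 0.0 | lens 0.0 96.0 phi -0.0
27 travel [0.6 5.9] rot 0.0 | lens 0.0 102.0 phi -0.0
28 travel [0.6 6. ] rot 0.0 | lens 0.0 108.0 phi -0.0
```

>>> arm_command([
  {"fingers":14,"travel":[0,6,0],"rot":[0,0,0]},
  {"fingers":14,"travel":[-0.5,6,0],"rot":[0,0,-4]},
  {"fingers":14,"travel":[-2.5,7,0],"rot":[0,0,-10.5]},
  {"fingers":14,"travel":[-1,7,0],"rot":[0,0,-10.5]},
  {"fingers":14,"travel":[0.5,7,0],"rot":[0,0,-9.5]},
])

```text
t: 12.4
ee_pos: [0.4937, 0.0132, 0.0221]
eef_rot: [2.861, 1.298, 0.001]
force: [-0.1, -0.2, -0.2]
opening: 0.0137
```

```bash
python3 - <<'E'
from plan import *
show();look('s14.png')
E
```

```text
t 12.40 tray [-73.9 -22.9] phi -35.1 z 22.1 open 13.7 F [-0.1 -0.2 -0.2] world [493.7  13.2] tilt [0. 0.]
dark [332. 195.] 96 tray [ 75.2 -30.8]
amber [304. 199.] 130 tray [ 19.5 -22.2]
```

View pics/s14.png

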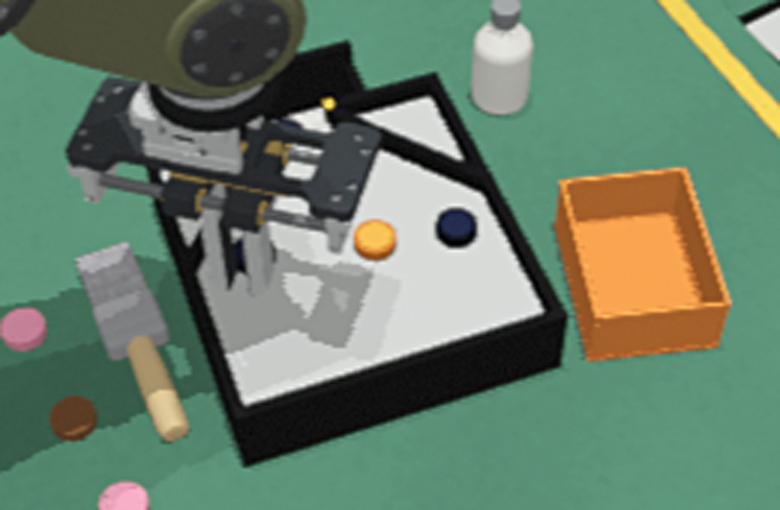

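The lens, at crop (240,255), is seated in front of the fingers. Continuing along the path.

>>> arm_command([
  {"fingers":14,"travel":[2.5,6,0],"rot":[0,0,-6.9]},
  {"fingers":14,"travel":[3.5,5.2,0],"rot":[0,0,-4.7]},
  {"fingers":14,"travel":[4.3,4.4,0],"rot":[0,0,-3]},
  {"fingers":14,"travel":[4.6,3.7,0],"rot":[0,0,-1.7]},
  {"fingers":14,"travel":[5,3.4,0],"rot":[0,0,-0.6]},
])

```text
t: 13.08
ee_pos: [0.5138, 0.0354, 0.0219]
eef_rot: [3.018, 0.873, 0.0]
force: [-0.2, 0.0, 0.6]
opening: 0.0139
```

```bash
python3 - <<'E'
from plan import *
show();look('s15.png')
E
```

```text
t 13.07 tray [-56.3   1.3] phi -51.6 z 21.9 open 13.9 F [-0.2  0.   0.6] world [513.8  35.4] tilt [ 0. -0.]
dark [332. 195.] 96 tray [ 75.2 -30.8]
amber [305. 199.] 128 tray [ 19.7 -22. ]
```

View pics/s15.png

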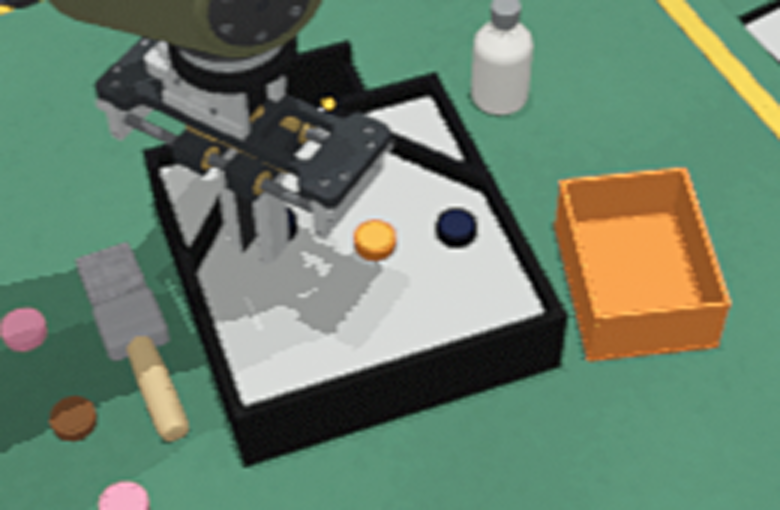

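>>> arm_command([
  {"fingers":14,"travel":[5.1,3.1,0],"rot":[0,0,0.4]},
  {"fingers":14,"travel":[5.3,2.8,0],"rot":[0,0,1.1]},
  {"fingers":14,"travel":[5.3,2.8,0],"rot":[0,0,1.9]},
  {"fingers":14,"travel":[5.5,2.7,0],"rot":[0,0,2.8]},
  {"fingers":14,"travel":[5.4,2.8,0],"rot":[0,0,3.6]},
])

```text
t: 13.75
ee_pos: [0.5404, 0.0495, 0.0218]
eef_rot: [-2.931, -1.131, 0.0]
force: [-0.1, -0.1, 0.8]
opening: 0.014
```

>>> arm_command([
  {"fingers":14,"travel":[5.5,3,0],"rot":[0,0,4.4]},
  {"fingers":14,"travel":[5.4,3.2,0],"rot":[0,0,5.2]},
  {"fingers":14,"travel":[5.2,3.6,0],"rot":[0,0,5.7]},
  {"fingers":14,"travel":[5,4,0],"rot":[0,0,6.1]},
])

```text
t: 14.25
ee_pos: [0.5615, 0.0633, 0.0218]
eef_rot: [2.669, 1.658, -0.0]
force: [-0.1, 0.0, -0.3]
opening: 0.014
```

```bash
python3 - <<'E'
from plan import *
look('s16.png')
p,phi,z,s=state(); a=np.deg2rad(phi); print('virtual lens',p+21.3*np.array([-np.sin(a),np.cos(a)]))
l=p+21.3*np.array([-np.sin(a),np.cos(a)])
B=bez(A(*l),A(*(l+9*np.array([-np.sin(a),np.cos(a)]))),A(0,66),A(0,77))
plan(np.vstack([B,[(0,92),(0,108)]]),step=6)
E
```

```text
dark [281. 175.] 48 tray [-5.9 56. ]
dark [332. 195.] 96 tray [ 75.2 -30.8]
amber [304. 199.] 138 tray [ 19.7 -21.6]
virtual lens [-4.1463213  54.60913305]
t 14.30 tray [-11.4  34.6] phi -19.9 z 21.8 open 14.0 F [ 0.9  0.4 -0.5] world [561.9  63.7] tilt [0. 0.]
0 travel [-0.  0.] rot -0.0 | lens -4.1 54.6 phi -19.9
1 travel [3.2 5.1] rot 2.0 | lens -2.2 60.3 phi -17.9
2 travel [5.  4.6] rot 8.2 | lens -0.7 66.1 phi -9.7
3 travel [3.8 5.3] rot 7.1 | lens -0.1 72.0 phi -2.6
4 travel [1.7 5.8] rot 2.6 | lens 0.0 78.0 phi -0.0
5 travel [0.6 6. ] rot 0.0 | lens 0.0 84.0 phi -0.0
6 travel [0.7 5.9] rot 0.0 | lens 0.0 90.0 phi -0.0
7 travel [0.6 6. ] rot 0.0 | lens 0.0 96.0 phi -0.0
8 travel [0.6 6. ] rot 0.0 | lens 0.0 102.0 phi -0.0
9 travel [0.7 5.9] rot 0.0 | lens 0.0 108.0 phi -0.0
```

View pics/s16.png

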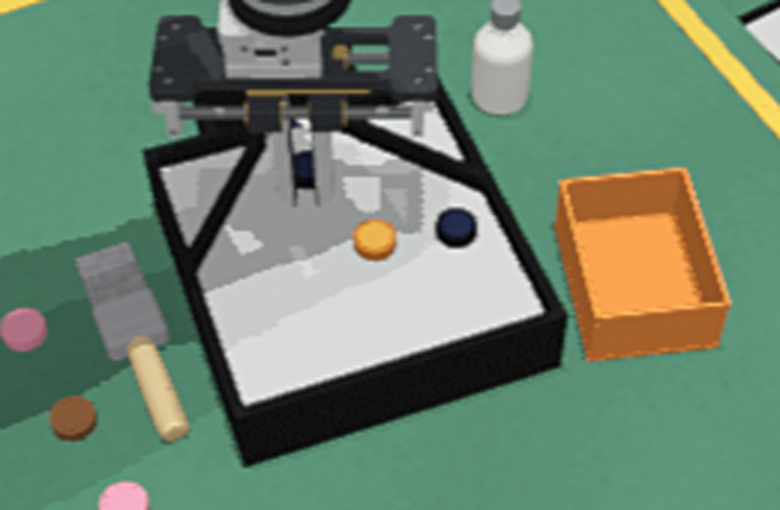

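>>> arm_command([
  {"fingers":14,"travel":[3.2,5,0],"rot":[0,0,2.5]},
  {"fingers":14,"travel":[5,4.6,0],"rot":[0,0,8]},
  {"fingers":14,"travel":[3.8,5.3,0],"rot":[0,0,7]},
  {"fingers":14,"travel":[1.7,5.8,0],"rot":[0,0,2.4]},
  {"fingers":14,"travel":[0.6,6,0],"rot":[0,0,0]},
])

```text
t: 14.92
ee_pos: [0.5755, 0.0902, 0.0218]
eef_rot: [-2.349, -2.086, 0.0]
force: [-0.6, -0.0, 0.4]
opening: 0.014
```

```bash
python3 - <<'E'
from plan import *
show();look('s17.png')
E
```

```text
t 14.93 tray [-0.8 62.4] phi -0.7 z 21.8 open 14.0 F [-0.6 -0.   0.4] world [575.5  90.2] tilt [-0. -0.]
dark [282. 164.] 33 tray [ 5.6 83.5]
dark [332. 194.] 96 tray [ 75.1 -30.6]
amber [304. 199.] 130 tray [ 19.5 -22.2]
```

View pics/s17.png

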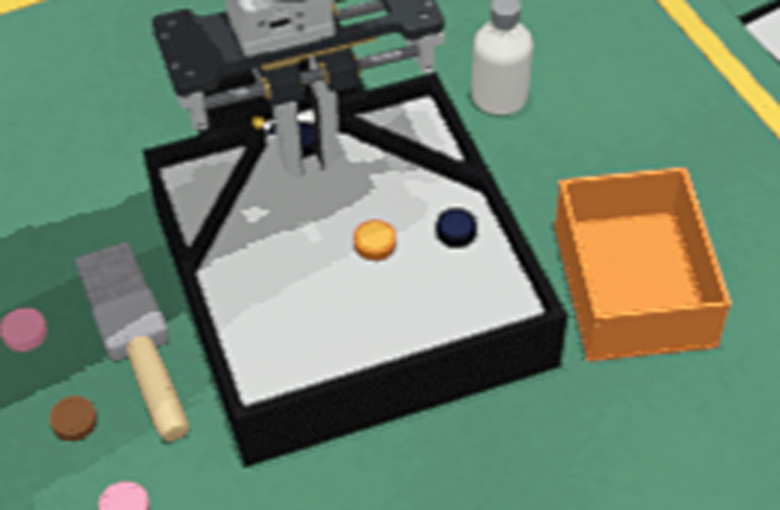

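>>> arm_command([
  {"fingers":14,"travel":[0.7,6,0],"rot":[0,0,0]},
  {"fingers":14,"travel":[0.6,6,0],"rot":[0,0,0]},
  {"fingers":14,"travel":[0.6,6,0],"rot":[0,0,0]},
  {"fingers":14,"travel":[0.6,5,0],"rot":[0,0,0]},
  {"fingers":14,"travel":[0,0,0],"rot":[0,0,0]},
])

```text
t: 15.6
ee_pos: [0.578, 0.1132, 0.0218]
eef_rot: [-2.347, -2.088, -0.0]
force: [-1.1, -0.7, 1.0]
opening: 0.0141
```

```bash
python3 - <<'E'
from plan import *
show();look('s18.png')
print(t2w((74.5,-30.3-21.3-14)))
E
```

```text
t 15.60 tray [-0.7 85.5] phi -0.6 z 21.8 open 14.1 F [-1.1 -0.7  1. ] world [578.  113.2] tilt [-0.  0.]
dark [332. 194.] 94 tray [ 75.2 -30.5]
amber [304. 199.] 130 tray [ 19.5 -22.2]
[636.70725376 -45.04524245]
```

View pics/s18.png

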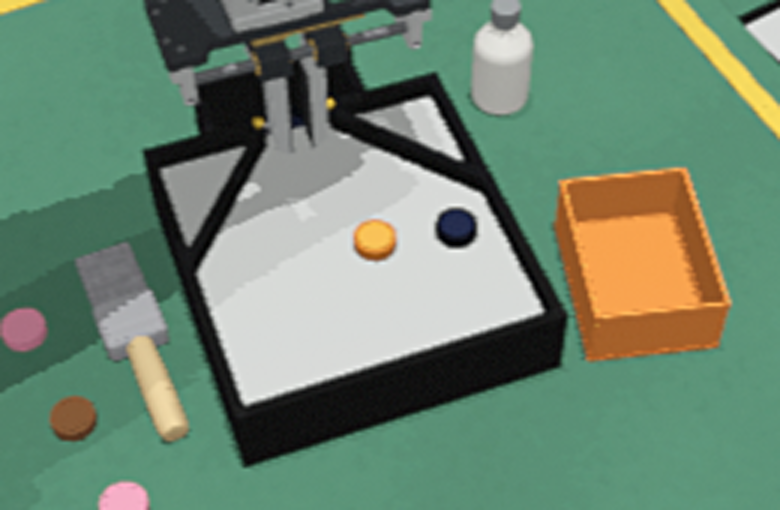

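>>> arm_command([
  {"fingers":14,"travel":[0,-3,45],"rot":[0,0,0]},
  {"fingers":14,"travel":[13,-37,15],"rot":[0,0,0]},
  {"fingers":14,"travel":[22,-58,0],"rot":[0,0,0]},
  {"fingers":14,"travel":[22,-58,0],"rot":[0,0,0]},
  {"fingers":14,"travel":[0,0,0],"rot":[0,0,0.6]},
])

```text
t: 16.27
ee_pos: [0.6355, -0.0472, 0.0814]
eef_rot: [2.341, 2.095, -0.0]
force: [0.1, 0.7, 0.6]
opening: 0.0137
```

```bash
python3 - <<'E'
from plan import *
show();look('s19.png')
s=lenses(); cv2.imwrite('pics/t19.png',cv2.resize(s['img'][140:250,180:300],None,fx=5,fy=5)[:,:,::-1])
E
```

```text
t 16.27 tray [ 73.5 -67.9] phi -0.3 z 81.4 open 13.7 F [0.1 0.7 0.6] world [635.5 -47.2] tilt [-0. -0.]
dark [330. 195.] 40 tray [ 70.5 -31.1]
amber [309.  14.] 200 tray [259.2 618.8]
amber [304. 199.] 129 tray [ 19.5 -21.5]
dark [222. 193.] 72 tray [ -4.5 122.8]
```

View pics/s19.png

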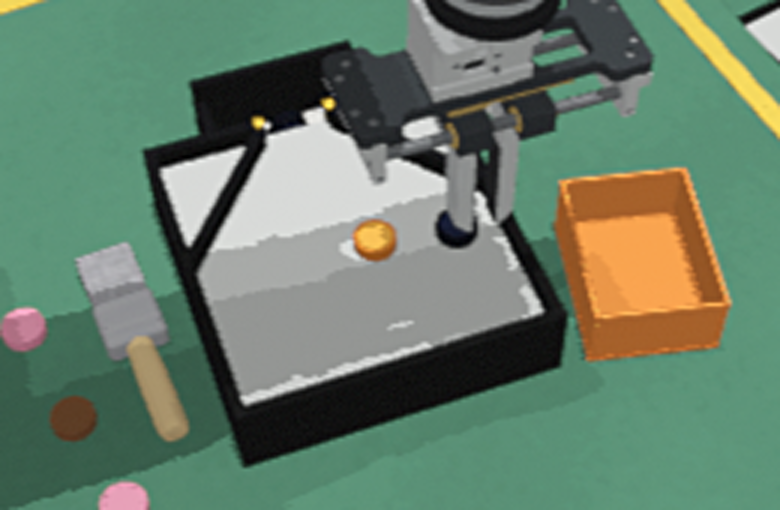

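View pics/t19.png

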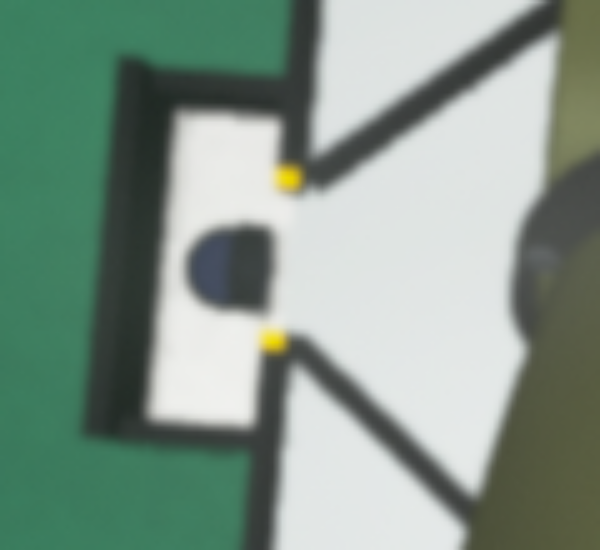

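```bash
python3 - <<'E'
from plan import *
s=snapshot('top'); cv2.imwrite('pics/t20.png',cv2.resize(s['img'][165:225,205:265],None,fx=10,fy=10,interpolation=cv2.INTER_CUBIC)[:,:,::-1])
print('lens1',w2t(ray(s,(225.6,193.6),.014)[0]*1000))
for z in (.004,.014,.044): print(z,[w2t(ray(s,(u,193.6),z)[0]*1000).round(1) for u in (217.5,226,234,238.5)])
s=snapshot('side'); cv2.imwrite('pics/s20.png',cv2.resize(s['img'][140:180,245:305],None,fx=12,fy=12,interpolation=cv2.INTER_CUBIC)[:,:,::-1])
E
```

```text
lens1 [ -1.99546245 125.24503932]
0.004 [array([ -2.3, 141.2]), array([ -1.2, 126.6]), array([-1.000e-01,  1.129e+02]), array([  0.5, 105.1])]
0.014 [array([ -3.1, 139. ]), array([ -1.9, 124.6]), array([ -0.9, 111. ]), array([ -0.3, 103.4])]
0.044 [array([ -5.4, 132.3]), array([ -4.3, 118.4]), array([ -3.3, 105.4]), array([-2.7, 98.1])]
```

View pics/t20.png

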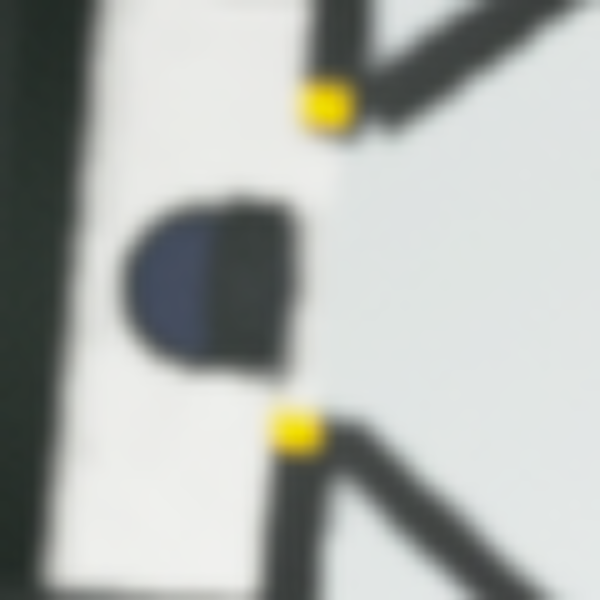

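View pics/s20.png

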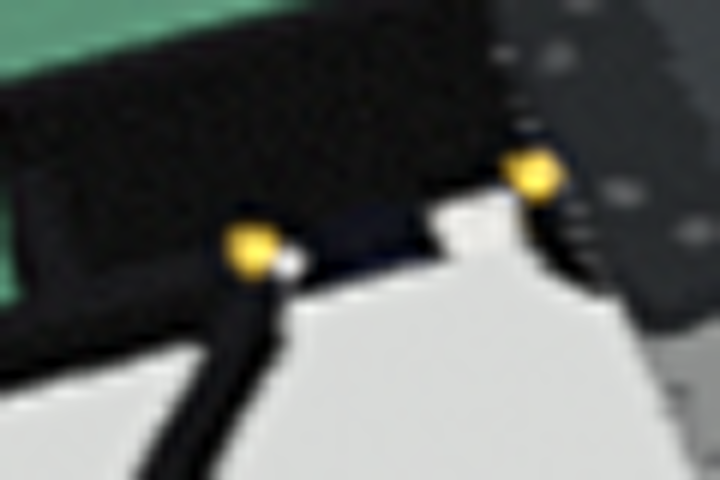

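The second lens is in the slot but stands on edge between the first lens and the near wall. It appears as the dark rectangle at t20 px (255,285), with its top below the sorting floor. I'll send the third slightly faster through the gate so it falls clear of it. First I'll plan a path that clears the amber lens.

```bash
python3 - <<'E'
from plan import *
am=np.array([19,-21.8])
def check(P):
    P=np.array(P); d=np.gradient(P,axis=0); h=d/np.linalg.norm(d,axis=1)[:,None]; l=np.c_[-h[:,1],h[:,0]]
    T=P-21.3*h
    mw=99;ma=99;mx=0
    for t,hh,ll,p in zip(T,h,l,P):
        pts=[t+a*hh+b*ll for a in(-8,8) for b in np.linspace(-20,20,9)]
        mx=max(mx,max(q[0] for q in pts))
        ma=min(ma,min(np.linalg.norm(q-am) for q in pts)-15,np.linalg.norm(p-am)-30)
        n=np.array([96,80])/np.hypot(96,80); f=lambda q:-((q-[106,-2])@n)-4
        mw=min(mw,min(f(q) for q in pts if q[1]<91 and q[1]>-5) if any(-5<q[1]<91 for q in pts) else 99,f(p)-15 if p[1]<80 else 99)
    return round(mw,1),round(ma,1),round(mx,1)
for c in [(12,30),(14,20),(10,35),(18,25),(20,35),(8,40),(15,40)]:
    B=np.vstack([np.c_[np.full(6,74.5),np.linspace(-45,-31,6)],bez(A(74.5,-30),A(74.5,c[0]),A(2,c[1]),A(2,76))]); print(c,check(B))
E
```

```text
(12, 30) (np.float64(6.6), np.float64(9.4), np.float64(101.4))
(14, 20) (np.float64(6.1), np.float64(6.7), np.float64(101.6))
(10, 35) (np.float64(7.0), np.float64(10.3), np.float64(101.4))
(18, 25) (np.float64(4.8), np.float64(9.8), np.float64(101.0))
(20, 35) (np.float64(3.8), np.float64(13.9), np.float64(100.4))
(8, 40) (np.float64(7.4), np.float64(11.0), np.float64(101.3))
(15, 40) (np.float64(5.1), np.float64(13.5), np.float64(100.7))
```

>>> arm_command([
  {"fingers":14,"travel":[1,2,-32],"rot":[0,0,0]},
  {"fingers":14,"travel":[0,0,-19],"rot":[0,0,0]},
  {"fingers":14,"travel":[0,0,-8],"rot":[0,0,0]},
  {"fingers":14,"travel":[0,0,0],"rot":[0,0,0]},
])

```text
t: 16.98
ee_pos: [0.6361, -0.0409, 0.023]
eef_rot: [2.336, 2.101, 0.0]
force: [-0.4, -1.2, 0.3]
opening: 0.014
```

```bash
python3 - <<'E'
from plan import *
B=bez(A(74.2,-28),A(74.2,14),A(3,35),A(3,78))
plan(np.vstack([[(74.2,-41)],B,[(3,92),(3,108)]]),step=6,d=22.1)
E
```

```text
t 16.98 tray [ 73.4 -61.5] phi 0.0 z 23.0 open 14.0 F [-0.4 -1.2  0.3] world [636.1 -40.9] tilt [0. 0.]
0 travel [ 0.6 -1.7] rot -0.0 | lens 74.2 -41.0 phi -0.0
1 travel [0.6 5.8] rot -0.0 | lens 74.2 -35.2 phi -0.0
2 travel [0.6 5.8] rot -0.0 | lens 74.2 -29.4 phi -0.0
3 travel [3.  5.7] rot 6.8 | lens 73.9 -23.5 phi 6.8
4 travel [2.9 6.1] rot 8.9 | lens 72.8 -17.8 phi 15.7
5 travel [1.6 6.4] rot 8.0 | lens 70.8 -12.4 phi 23.7
6 travel [0.3 6.3] rot 6.6 | lens 68.1 -7.2 phi 30.3
7 travel [-0.8  6.1] rot 5.3 | lens 65.0 -2.3 phi 35.6
8 travel [-1.7  5.8] rot 4.1 | lens 61.4 2.3 phi 39.7
9 travel [-2.4  5.5] rot 3.1 | lens 57.6 6.7 phi 42.9
10 travel [-2.9  5.1] rot 2.3 | lens 53.5 10.9 phi 45.1
11 travel [-3.3  4.9] rot 1.6 | lens 49.3 14.9 phi 46.8
12 travel [-3.5  4.6] rot 1.0 | lens 45.0 18.9 phi 47.8
13 travel [-3.8  4.5] rot 0.5 | lens 40.7 22.7 phi 48.2
14 travel [-3.9  4.3] rot -0.0 | lens 36.4 26.6 phi 48.2
15 travel [-4.   4.2] rot -0.6 | lens 32.0 30.5 phi 47.6
16 travel [-4.2  4.1] rot -1.1 | lens 27.8 34.5 phi 46.5
17 travel [-4.2  4. ] rot -1.7 | lens 23.6 38.6 phi 44.8
18 travel [-4.3  4.1] rot -2.3 | lens 19.6 42.8 phi 42.5
19 travel [-4.3  4.1] rot -3.2 | lens 15.7 47.2 phi 39.3
20 travel [-4.4  4.1] rot -4.1 | lens 12.2 51.8 phi 35.2
21 travel [-4.4  4.4] rot -5.3 | lens 9.1 56.7 phi 29.9
22 travel [-4.4  4.5] rot -6.5 | lens 6.5 61.9 phi 23.4
23 travel [-4.3  5. ] rot -7.7 | lens 4.5 67.4 phi 15.7
24 travel [-3.7  5.5] rot -8.3 | lens 3.3 73.1 phi 7.4
25 travel [-2.6  5.9] rot -7.4 | lens 3.0 78.9 phi -0.0
26 travel [0.7 5.8] rot -0.0 | lens 3.0 84.7 phi -0.0
27 travel [0.6 5.8] rot -0.0 | lens 3.0 90.5 phi -0.0
28 travel [0.6 5.8] rot -0.0 | lens 3.0 96.4 phi -0.0
29 travel [0.6 5.8] rot -0.0 | lens 3.0 102.2 phi -0.0
30 travel [0.6 5.8] rot -0.0 | lens 3.0 108.0 phi -0.0
```

>>> arm_command([
  {"fingers":10,"travel":[0.5,0,-1],"rot":[0,0,0]},
  {"fingers":10,"travel":[0.5,4.5,0],"rot":[0,0,0]},
  {"fingers":10,"travel":[0.6,5.8,0],"rot":[0,0,0]},
  {"fingers":10,"travel":[3,5.7,0],"rot":[0,0,6.8]},
  {"fingers":10,"travel":[2.9,6.1,0],"rot":[0,0,8.9]},
])

```text
t: 17.6
ee_pos: [0.6437, -0.0185, 0.022]
eef_rot: [2.022, 2.404, 0.0]
force: [-0.4, -0.0, 0.2]
opening: 0.0099
```

>>> arm_command([
  {"fingers":10,"travel":[1.6,6.4,0],"rot":[0,0,8]},
  {"fingers":10,"travel":[0.3,6.3,0],"rot":[0,0,6.6]},
  {"fingers":10,"travel":[-0.8,6.1,0],"rot":[0,0,5.3]},
])

```text
t: 17.98
ee_pos: [0.6447, 0.0003, 0.022]
eef_rot: [1.577, 2.717, 0.0]
force: [0.5, -0.5, 0.6]
opening: 0.0098
```

```bash
python3 - <<'E'
from plan import *
show();look('s21.png')
E
```

```text
t 17.98 tray [ 77.6 -19.6] phi 35.8 z 22.0 open 9.8 F [ 0.5 -0.5  0.6] world [6.447e+02 3.000e-01] tilt [ 0. -0.]
amber [305. 198.] 117 tray [ 19.9 -21.2]
```

View pics/s21.png

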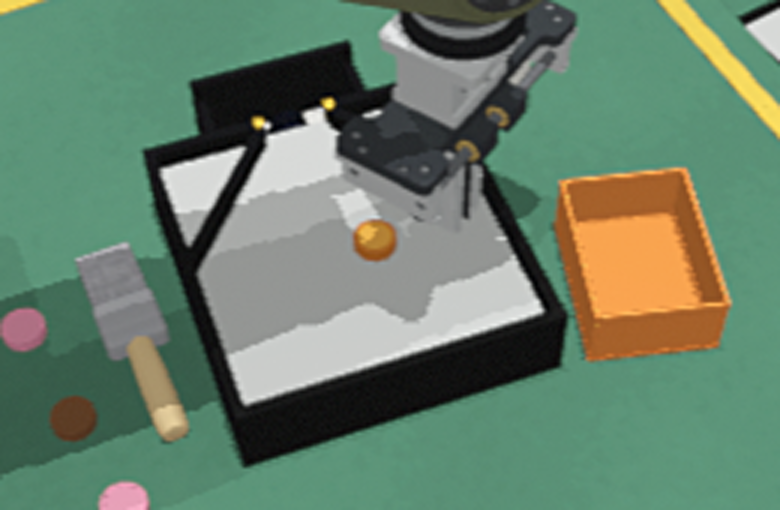

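```bash
python3 - <<'E'
from plan import *
s=snapshot('top')
print('bottle cap',ray(s,(232,82),.095)*1000,'base',ray(s,(241,102),.01)*1000)
cv2.imwrite('pics/t21.png',s['img'][:,:,::-1])
E
```

```text
bottle cap [[747.10010649 124.8408894 ]] base [[741.02107558 124.78562106]]
```

View pics/t21.png

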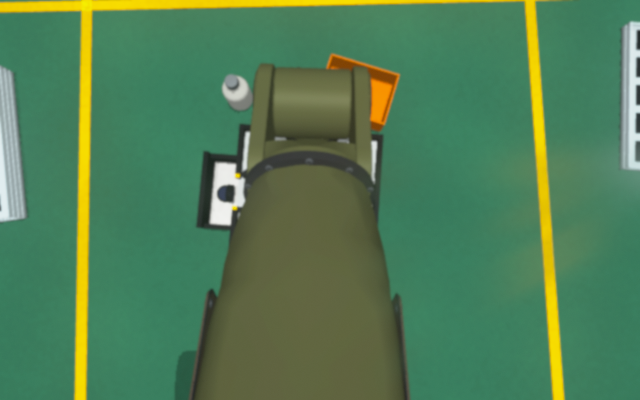

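>>> arm_command([
  {"fingers":10,"travel":[-1.7,5.8,0],"rot":[0,0,4.1]},
  {"fingers":10,"travel":[-2.4,5.5,0],"rot":[0,0,3.1]},
  {"fingers":10,"travel":[-2.9,5.1,0],"rot":[0,0,2.3]},
  {"fingers":10,"travel":[-3.3,4.9,0],"rot":[0,0,1.6]},
  {"fingers":10,"travel":[-3.5,4.6,0],"rot":[0,0,1]},
])

```text
t: 18.7
ee_pos: [0.6305, 0.0259, 0.0219]
eef_rot: [-1.287, -2.866, 0.0]
force: [-0.5, 0.2, 0.4]
opening: 0.0101
```

>>> arm_command([
  {"fingers":10,"travel":[-3.8,4.5,0],"rot":[0,0,0.5]},
  {"fingers":10,"travel":[-3.9,4.3,0],"rot":[0,0,0]},
  {"fingers":10,"travel":[-4,4.2,0],"rot":[0,0,-0.6]},
  {"fingers":10,"travel":[-4.2,4.1,0],"rot":[0,0,-1.1]},
])

```text
t: 19.2
ee_pos: [0.6146, 0.043, 0.0219]
eef_rot: [1.32, 2.851, -0.0]
force: [-0.1, 0.5, 0.2]
opening: 0.01
```

```bash
python3 - <<'E'
from plan import *
show();look('s22.png')
E
```

```text
t 19.20 tray [43.2 19.6] phi 46.4 z 21.9 open 10.0 F [-0.1  0.5  0.2] world [614.6  43. ] tilt [ 0. -0.]
amber [305. 198.] 126 tray [ 20.3 -21. ]
```

View pics/s22.png

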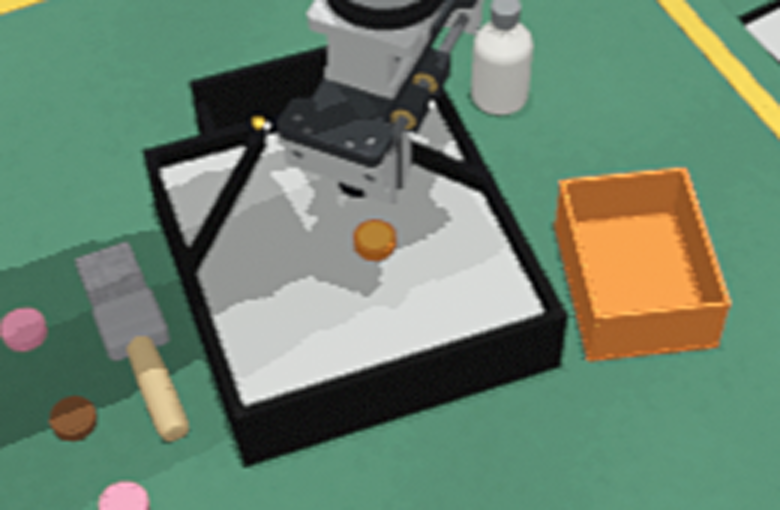

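```bash
python3 - <<'E'
from plan import *
s=snapshot('side')
for p in [(342,185),(352,195),(365,193)]: print(w2t(ray(s,(180+p[0]/3,120+p[1]/3),.044)[0]*1000).round(1))
th=np.linspace(0,6.28,12); P=np.array([27.2,35.]) 
print([( (proj(s,np.r_[t2w(P+15*np.array([np.cos(t),np.sin(t)])),44]/1000)[0]-[180,120])*3).round() for t in th])
E
```

```text
[16.2 35.1]
[19.8 24. ]
[28.9 22.6]
[array([377., 175.]), array([370., 168.]), array([359., 165.]), array([347., 167.]), array([338., 173.]), array([336., 182.]), array([339., 191.]), array([349., 196.]), array([361., 197.]), array([372., 193.]), array([378., 185.]), array([377., 175.])]
```

The visible lens edge at crop (340–365, 185–195) matches the expected seat. Continuing.

>>> arm_command([
  {"fingers":10,"travel":[-4.2,4,0],"rot":[0,0,-1.7]},
  {"fingers":10,"travel":[-4.3,4.1,0],"rot":[0,0,-2.3]},
  {"fingers":10,"travel":[-4.3,4.1,0],"rot":[0,0,-3.2]},
  {"fingers":10,"travel":[-4.4,4.1,0],"rot":[0,0,-4.1]},
  {"fingers":10,"travel":[-4.4,4.4,0],"rot":[0,0,-5.3]},
])

```text
t: 19.92
ee_pos: [0.593, 0.0636, 0.0218]
eef_rot: [-1.721, -2.628, 0.0]
force: [-0.0, 0.1, -0.1]
opening: 0.0099
```

```bash
python3 - <<'E'
from plan import *
look('s23.png')
p,phi,z,s=state(); a=np.deg2rad(phi); h=np.array([-np.sin(a),np.cos(a)])
l=p+22.1*h; print(l)
B=bez(A(*l),A(*(l+9*h)),A(3,66),A(3,79))
plan(np.vstack([B,[(3,92),(3,108)]]),step=6,d=22.1)
E
```

```text
amber [305. 199.] 133 tray [ 19.7 -21.9]
[ 8.15630706 57.50511945]
t 19.98 tray [19.  38.3] phi 29.4 z 21.8 open 10.0 F [-1.1  0.6 -0.1] world [592.6  64.1] tilt [-0.  0.]
0 travel [0. 0.] rot 0.0 | lens 8.2 57.5 phi 29.4
1 travel [-3.3  4.9] rot -3.0 | lens 5.4 62.5 phi 26.5
2 travel [-7.4  4.2] rot -16.4 | lens 3.6 67.9 phi 10.0
3 travel [-3.   5.7] rot -8.2 | lens 3.1 73.6 phi 1.9
4 travel [-0.2  5.8] rot -1.8 | lens 3.0 79.4 phi -0.0
5 travel [0.6 5.7] rot -0.0 | lens 3.0 85.1 phi -0.0
6 travel [0.6 5.7] rot -0.0 | lens 3.0 90.8 phi -0.0
7 travel [0.6 5.7] rot -0.0 | lens 3.0 96.5 phi -0.0
8 travel [0.6 5.7] rot -0.0 | lens 3.0 102.3 phi -0.0
9 travel [0.6 5.7] rot -0.0 | lens 3.0 108.0 phi -0.0
```

View pics/s23.png

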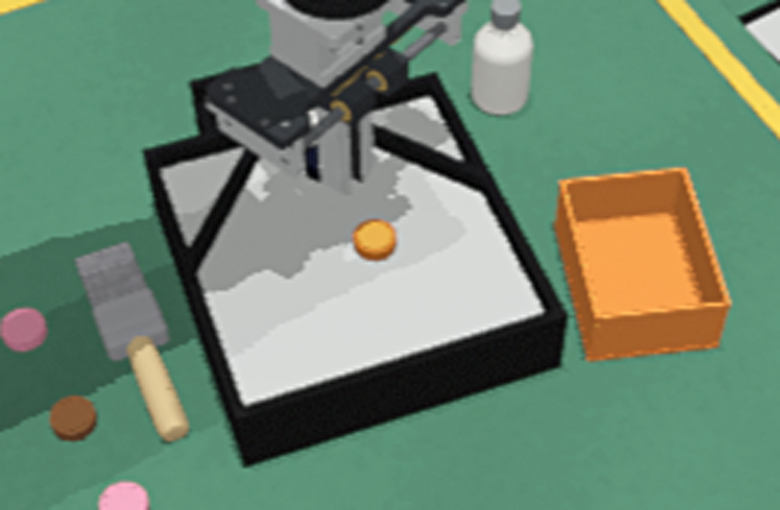

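>>> arm_command([
  {"fingers":10,"travel":[-4.2,4.5,0],"rot":[0,0,-6.5]},
  {"fingers":10,"travel":[-4.1,5,0],"rot":[0,0,-7.7]},
  {"fingers":10,"travel":[-3.5,5.5,0],"rot":[0,0,-8.3]},
  {"fingers":10,"travel":[-2,5.7,0],"rot":[0,0,-6.9]},
])

```text
t: 20.48
ee_pos: [0.5793, 0.0843, 0.0219]
eef_rot: [-2.331, -2.106, 0.0]
force: [0.3, 0.1, 0.2]
opening: 0.0103
```

```bash
python3 - <<'E'
from plan import *
show();look('s24.png')
E
```

```text
t 20.48 tray [ 3.7 56.9] phi 0.3 z 21.9 open 10.3 F [0.3 0.1 0.2] world [579.3  84.3] tilt [-0.  0.]
amber [304. 199.] 130 tray [ 19.5 -22.2]
```

View pics/s24.png

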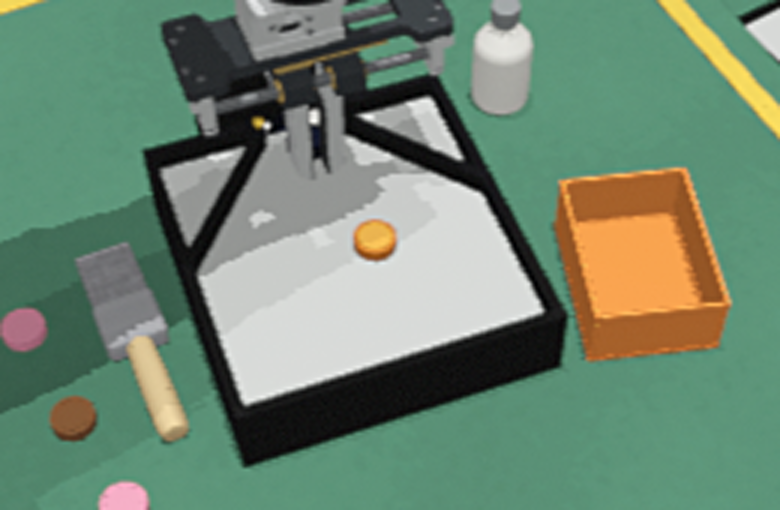

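>>> arm_command([
  {"fingers":10,"travel":[0.5,6,0],"rot":[0,0,0]},
  {"fingers":10,"travel":[1,12,0],"rot":[0,0,0]},
  {"fingers":10,"travel":[1,11,0],"rot":[0,0,0]},
  {"fingers":10,"travel":[0,-1,0],"rot":[0,0,0]},
  {"fingers":10,"travel":[0,-1,0],"rot":[0,0,0]},
])

```text
t: 21.15
ee_pos: [0.5819, 0.1111, 0.0218]
eef_rot: [-2.327, -2.111, 0.0]
force: [-0.0, -0.8, 0.1]
opening: 0.0101
```

```bash
python3 - <<'E'
from plan import *
show();look('s25.png')
E
```

```text
t 21.15 tray [ 3.4 83.8] phi 0.5 z 21.8 open 10.1 F [-0.  -0.8  0.1] world [581.9 111.1] tilt [-0. -0.]
amber [304. 199.] 130 tray [ 19.5 -22.2]
```

View pics/s25.png

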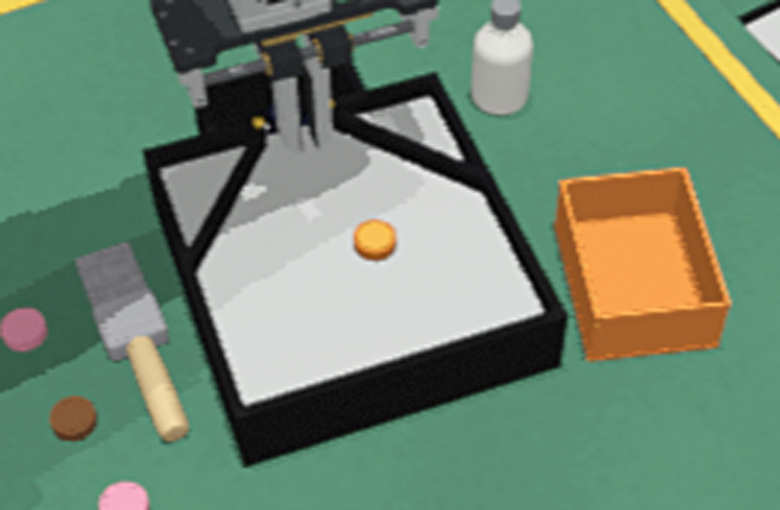

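Backing off to see the slot.

>>> arm_command([
  {"fingers":10,"travel":[0,-15,0],"rot":[0,0,0]},
  {"fingers":10,"travel":[0,-25,50],"rot":[0,0,0]},
  {"fingers":10,"travel":[0,-60,15],"rot":[0,0,0]},
  {"fingers":10,"travel":[0,-60,0],"rot":[0,0,0]},
  {"fingers":10,"travel":[0,0,0],"rot":[0,0,0]},
])

```text
t: 21.82
ee_pos: [0.5816, -0.0535, 0.0871]
eef_rot: [2.332, 2.104, -0.0]
force: [-0.2, 1.0, -0.5]
opening: 0.0099
```

```bash
python3 - <<'E'
from plan import *
show()
s=snapshot('top'); t=cv2.resize(s['img'][165:225,195:265],None,fx=8,fy=8,interpolation=cv2.INTER_CUBIC)
s=snapshot('side'); u=cv2.resize(s['img'][130:170,240:310],None,fx=8,fy=8,interpolation=cv2.INTER_CUBIC)[:110*8]
cv2.imwrite('pics/f26.png',t[:,:,::-1]); cv2.imwrite('pics/g26.png',u[:,:,::-1])
E
```

```text
t 21.82 tray [ 20.6 -79.8] phi 0.2 z 87.1 open 9.9 F [-0.2  1.  -0.5] world [581.6 -53.5] tilt [ 0. -0.]
```

View pics/f26.png

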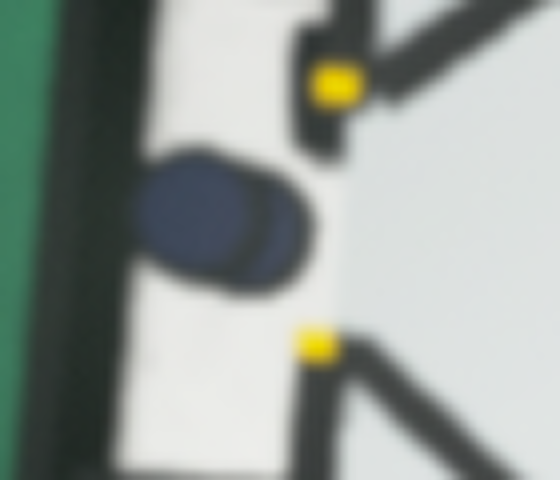

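View pics/g26.png

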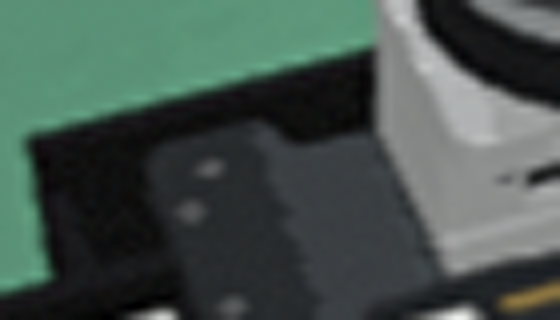

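>>> arm_command([
  {"fingers":10,"travel":[-30,-50,30],"rot":[0,0,0]},
  {"fingers":10,"travel":[-30,-55,10],"rot":[0,0,0]},
  {"fingers":10,"travel":[-30,-55,0],"rot":[0,0,0]},
  {"fingers":10,"travel":[-30,-50,0],"rot":[0,0,0]},
  {"fingers":10,"travel":[0,0,0],"rot":[0,0,0]},
])

```text
t: 22.55
ee_pos: [0.4626, -0.2573, 0.1253]
eef_rot: [2.33, 2.107, -0.0]
force: [0.5, 0.7, -0.9]
opening: 0.0095
```

```bash
python3 - <<'E'
from plan import *
show()
s=snapshot('top'); t=cv2.resize(s['img'][160:230,195:275],None,fx=8,fy=8,interpolation=cv2.INTER_CUBIC)
cv2.imwrite('pics/tt27.png',s['img'][:,:,::-1])
for z in (.004,.034,.044):
  for p in [(295,25),(345,25),(295,100),(345,155)]: print(z,p,w2t(ray(s,(195+p[0]/8,165+p[1]/8),z)[0]*1000).round(1))
s=snapshot('side'); u=cv2.resize(s['img'][130:170,240:310],None,fx=10,fy=10,interpolation=cv2.INTER_CUBIC)
cv2.imwrite('pics/f27.png',t[:,:,::-1]); cv2.imwrite('pics/g27.png',u[:,:,::-1]); lenses()
E
```

```text
t 22.55 tray [ -76.1 -295.2] phi 0.3 z 125.3 open 9.5 F [ 0.5  0.7 -0.9] world [ 462.6 -257.3] tilt [-0. -0.]
0.004 (295, 25) [ 43.8 120.6]
0.004 (345, 25) [ 44.7 109.8]
0.004 (295, 100) [ 27.5 119.1]
0.004 (345, 155) [ 16.4 107.2]
0.034 (295, 25) [ 39.7 114.7]
0.034 (345, 25) [ 40.5 104.4]
0.034 (295, 100) [ 24.  113.3]
0.034 (345, 155) [ 13.4 101.9]
0.044 (295, 25) [ 38.4 112.8]
0.044 (345, 25) [ 39.2 102.5]
0.044 (295, 100) [ 22.9 111.3]
0.044 (345, 155) [ 12.4 100.1]
dark [219. 191.] 140 tray [ -1.8 128.3]
amber [312. 186.] 215 tray [ 17.5 -20.5]
amber [546. 228.] 287 tray [ -20.4 -403.9]
```

View pics/f27.png

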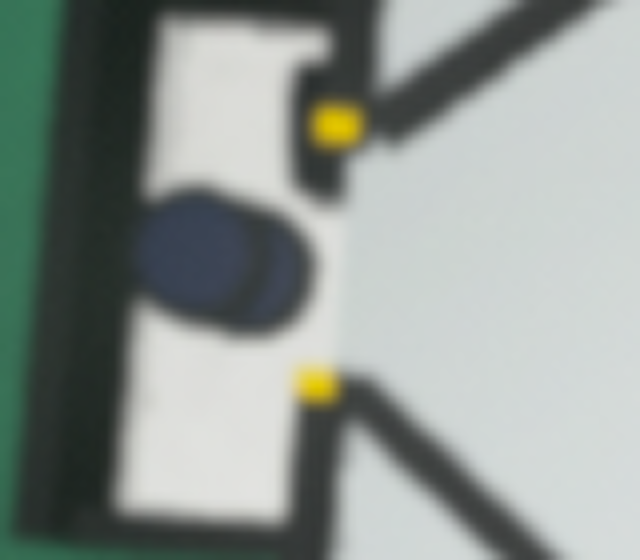

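View pics/g27.png

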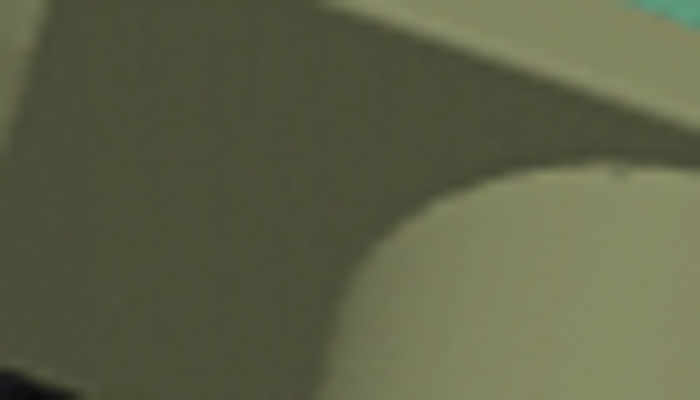

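View pics/tt27.png

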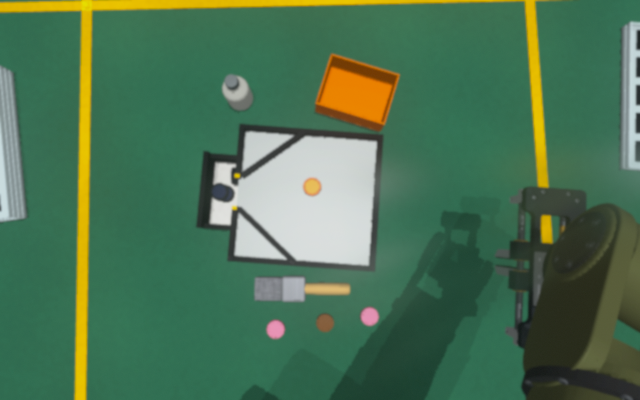

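All three are in the slot. One lies flat with another resting on it at crop (195–270, 260), and one stands on edge against the near wall at (320,130). At z ≈ 34 that one spans x 13–40, y 102–114, below the sorting floor. I'll move clear and do a last side and top check that they are settled.

>>> arm_command([
  {"fingers":10,"travel":[-45,-50,15],"rot":[0,0,-8]},
  {"fingers":10,"travel":[-45,-50,15],"rot":[0,0,-8]},
  {"fingers":10,"travel":[-45,-50,15],"rot":[0,0,-8]},
  {"fingers":10,"travel":[-45,-50,15],"rot":[0,0,-8]},
  {"fingers":10,"travel":[-45,-40,0],"rot":[0,0,-8]},
])

```text
t: 23.32
ee_pos: [0.256, -0.4777, 0.1807]
eef_rot: [2.908, 1.184, 0.0]
force: [0.6, 0.4, 0.0]
opening: 0.0102
```

>>> arm_command([
  {"fingers":10,"travel":[-20,0,0],"rot":[0,0,0]},
  {"fingers":10,"travel":[0,0,0],"rot":[0,0,0]},
  {"fingers":10,"travel":[0,0,0],"rot":[0,0,0]},
  {"fingers":10,"travel":[0,0,0],"rot":[0,0,0]},
  {"fingers":10,"travel":[0,0,0],"rot":[0,0,0]},
])

```text
t: 23.95
ee_pos: [0.2364, -0.4766, 0.1797]
eef_rot: [2.908, 1.189, 0.0]
force: [-1.1, 0.2, 0.6]
opening: 0.0099
```

```bash
python3 - <<'E'
from plan import *
show()
s=lenses(); t=cv2.resize(s['img'][160:230,195:275],None,fx=8,fy=8,interpolation=cv2.INTER_CUBIC)
s=snapshot('side'); u=cv2.resize(s['img'][125:175,235:315],None,fx=8,fy=8,interpolation=cv2.INTER_CUBIC)
cv2.imwrite('pics/f28.png',cv2.resize(np.vstack([t,u])[:,:,::-1],None,fx=.6,fy=.6)); look('s28.png')
E
```

```text
t 23.95 tray [-277.7 -537.2] phi -39.4 z 179.7 open 9.9 F [-1.1  0.2  0.6] world [ 236.4 -476.6] tilt [0. 0.]
dark [219. 191.] 135 tray [ -1.7 128.5]
amber [312. 186.] 217 tray [ 17.6 -20.4]
dark [274. 158.] 84 tray [ -4.5 108.2]
amber [304. 199.] 130 tray [ 19.5 -22.2]
```

View pics/f28.png

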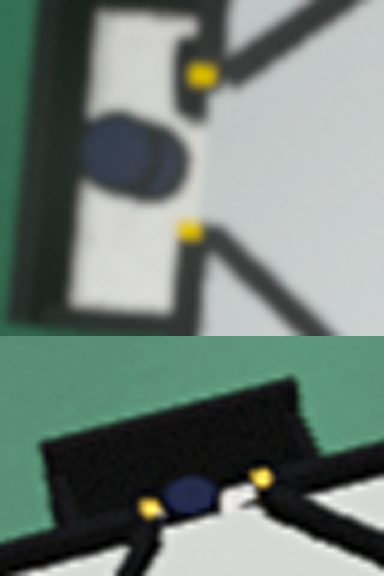

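View pics/s28.png

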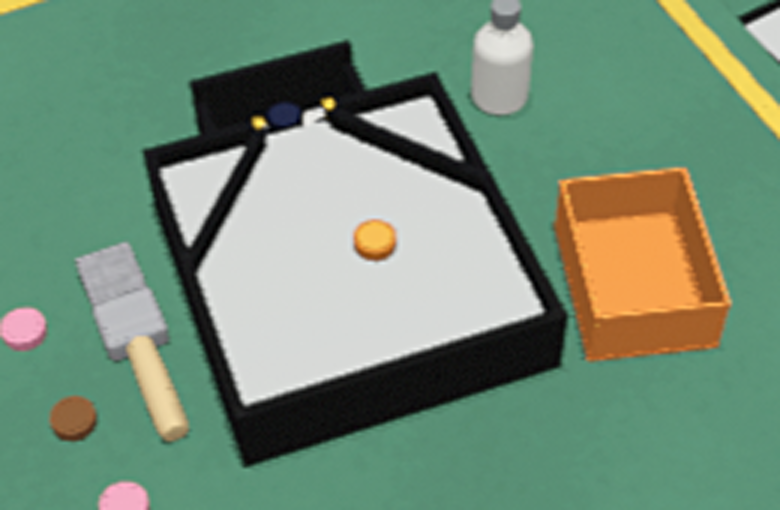

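```bash
python3 - <<'E'
from plan import *
t=snapshot('top');s=snapshot('side')
best=[]
for z in np.arange(.01,.07,.005):
    a=w2t(ray(t,(219,191),z)[0]*1000); b=w2t(ray(s,(274.4,157.5),z)[0]*1000); print(round(z,3),a.round(1),b.round(1))
E
```

```text
0.01 [  1.9 137.7] [  5.8 147.6]
0.015 [  1.5 136.6] [  4.7 142.9]
0.02 [  1.1 135.5] [  3.6 138.3]
0.025 [  0.7 134.4] [  2.5 133.7]
0.03 [  0.2 133.3] [  1.4 129. ]
0.035 [ -0.2 132.2] [  0.3 124.4]
0.04 [ -0.6 131.1] [ -0.8 119.7]
0.045 [ -1. 130.] [ -1.9 115.1]
0.05 [ -1.4 128.9] [ -3.1 110.5]
0.055 [ -1.8 127.8] [ -4.2 105.8]
0.06 [ -2.2 126.7] [ -5.3 101.2]
0.065 [ -2.7 125.6] [-6.4 96.5]
```

The top lens's upper face is at z ≈ 24 mm, so it lies stacked flat on the first lens. Handing in.

```bash
python3 -c "
from plant import finish_job
print(finish_job())"
```

```text
the job is handed in; nothing more can be done
None
```

I swept all three dark lenses through the gate one at a time, never lifting any, and handed the job in at about 24 s of the 72 s allowed. Each push kept the lens seated between the slightly open fingertips. I checked that each lens had dropped before sending the next.

**Slot:** The last pictures show all three lenses in it. Two are stacked flat, with the upper face at about z 24 mm. The third stands on edge on the slot floor against the near wall. Its top, at about z 34 mm, is below the sorting floor, and it did not move between two looks about 1.4 s apart.

**Other things:** The amber lens is still flat on the sorting floor where it started, within the camera error. By eye, the bottle, bin, brush and look-alikes look unmoved in the last side picture; I did not measure their positions.

**What disagreed:**
- **TCP height:** The reported TCP did not match the real fingertips, which were about 22 mm higher by image estimate. My first push at the nominal height passed over the lens without touching it. I corrected this by probing down, which felt no floor contact, and by checking the pictures.
- **On-edge lens:** The second lens landed on edge rather than flat. It later rolled aside when the third dropped, and I left it there.

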